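# Fetch the blue bead box from the stack to the torch-side bay

## Robot

A 6-joint arm with a two-finger parallel gripper is mounted at the origin on the work surface. World frame = base frame: x ahead of the robot, y to its left, z up, the work surface at z = 0. Lengths are in m, angles in rad, forces in N, time in s.
With the tool pointing down it reaches from about 0.35 to 0.85 m from the base axis. Payload 8.1 kg.
Tool frame: the origin (TCP) lies on the centre line of the jaws, within the pads' length; the fingertips stand 19 mm ahead of it and the grasp point (between the pads) is the TCP (robot.tips_ahead is the distance from the TCP to the fingertips, in m); y points along the fingers, z is the direction in which the jaws open and shut, and the axes are right-handed (so a half turn about y gives the same grasp; the last joint's range is limited). The gripper opens to 93 mm and grips with 3 to 60 N. Pads are 15 mm wide; open, the fingers measure 128 mm over their backs; the gripper's body (75 mm by 188 mm) begins 65 mm behind the grasp point.
Start: joints at [1.042, 0.13, 1.488, -0, 1.523, -0.085], TCP at [0.258, 0.542, 0.238] pointing down, gripper open.
Joint ranges: [-2.96, 2.96], [-0.89, 2.26], [0.02, 2.5], [-1.34, 4.48], [0, 2.73], [-2.66, 2.66]. Speed limits (rad/s): [2.39, 2.39, 2.79, 3.14, 3.14, 3.14].

## Interface

Orientations are given as a rotation vector (axis times angle).
In Python, from plant import robot, imaging, models gives the robot as it stands.
- The arm moves only by the tool carry_out, never from a script. Its argument "motion" is one flat list of numbers, 7 for each row, row after row: the shift along the tool's x, y, z in m, then the turn, a rotation vector about the tool's x, y, z in degrees, then the opening, from -1 (shut) to 1 (fully open). A call has exactly 5 rows; each row shifts and turns the pose as measured when the row begins, along the tool's axes as they then stand; what a row does not reach is not made up. A row lasts 1/10 s, in which the tool goes at most 50 mm and 8.59 degrees, less where a joint would pass 70% of its speed; a pose out of reach is approached as far as the arm can. A call is refused whole if a number of a shift passes 0.05 or a number of a turn 8.59, either way. A call with a gripper value outside its range is refused whole. The fingers move at their own pace and stop on an object; "squeeze" is the grip in N (left out, the last holds). Time passes only in rows, so rows that do not move let the fingers close, or fill a call up. It gives the time, the measured TCP pose, the force and the opening at its end, in the units of the state.
- robot.read_state(): the state, without advancing time (a new reading comes with each control period).
- imaging.read_camera(name): name is "scene" or "top" or "wrist"; returns the picture (384x512x3 uint8, blue, green, red); there is no depth.
- imaging.camera_model(name): a dict with "K" (3x3 intrinsics, pixels), "position" and "orientation" of the camera in the world. Camera axes: x right, y down, z forward; pixel columns grow to the right and rows downward; lengths in m; the calibration is good to about 2 mm. A picture is of the moment at which its call begins: read the wrist's pose just before it. camera_model takes no time and is no camera call; for the wrist camera it gives the pose at the moment of the call.
- robot.close_job(): hands the job in, once; it reports no verdict.
Trained networks look in the newest picture that a camera, given by its name, has taken for a name from the list of things; names that differ only in an ending like _2 or _b are one class to them, and where a whole thing is asked for, a point or a joint stands for the part that bears it (a point fixed in the world has none). Each returns a list of dicts, best first, with "confidence" (0 to 1); they miss things now and then, are a little off and sometimes report something else, mostly with a low value. They report only what shows in the picture. A call takes as long as a camera call.
- models.outline_of(camera, thing): "pixels" (384x512 bool, what is visible of it) and "pixel" ([column, row] in pixels, amid what is visible of it).
The state is a dict: "t": time; "q": joint angles; "dq": joint speeds; "joint_torque": joint torques, N m; "tool_pos": TCP position; "orientation": TCP orientation; "force": force on the tool from outside, world axes, zero at the start; "wrist_torque": the same for the moment, N m; "opening": finger opening in m.
Only numpy, scipy, OpenCV 4.12 (cv2) and the standard library are available. Lean on these libraries where they do the work, as an engineer would, in place of code of your own. Each camera call takes 0.05 s, during which the arm holds its last target.

## Task

The blue bead box is in the middle of the stack in the grey dock. Lift off the red box and set it aside, take the blue one out and set it down in the open-ended copper-sided bay, on the floor of the bay and centred there, then restack the red box squarely on the yellow one, which stays seated in the dock. Keep the boxes upright, lower blue and red gently into their final places rather than dropping them, and leave the jar, the bead dish and the brass press where they are.

Things in the scene. Friction and masses are not known exactly. Their poses are not given: they have to be found in the camera images.
- blue_box_mid (a point): centre (half-way up) of the blue bead box, a closed blue plastic box, flat on top with a round paper disc: 48 along its x, 66 along its y, 40 high, about 150 to 310 g, z up. Boxes simply rest on one another; opposite faces are alike. Starts on the yellow box, under the red one.
- yellow_box_mid (a point): centre (half-way up) of the yellow bead box, a closed yellow plastic box, flat on top with a round paper disc: 48 along its x, 66 along its y, 40 high, about 150 to 310 g, z up. Boxes simply rest on one another; opposite faces are alike. Starts on the dock's floor, at the bottom of the stack.
- red_box_mid (a point): centre (half-way up) of the red bead box, a closed red plastic box, flat on top with a round paper disc: 48 along its x, 66 along its y, 40 high, about 150 to 310 g, z up. Boxes simply rest on one another; opposite faces are alike. Starts on the blue box, on top of the stack.
- dock_seat (a point): centre of the fixed dock's floor (cork pad), 8 above the bench; plinth 46 along its x, 94 along its y, z up. At each y end stands a grey cheek, inner faces 78 apart to 68 above the floor, then a lip flaring outwards to 81 above it. Boxes lie with their long side along y, 6 of play to each cheek (too little for a finger); their long sides are 1 proud of the plinth and can be gripped.
- bay_seat (a point): centre of the fixed bay's floor (cork pad), 8 above the bench: a channel 62 long along its y, open at both ends, z up. Copper sides at +x and -x, 60 apart inside, upright to 44 above the floor, then lips flaring to about 75 apart at 64 above it. A box goes in with its long side along y, 6 of play to each copper side (too little for a finger); its short ends stand 2 proud and can be held.
- jar: glass jar with a steel cap, 48 diameter, 70 high, loose; origin at the centre of its underside. Bystander.
- dish: white dish of beads, 72 diameter at the rim, 28 high, loose; origin at the centre of its underside. Bystander.
- press: brass bead press block, 60 x 45, 18 high (20 over the steel pins on it), loose; origin at the centre of its underside. Bystander.

How it is judged:
At the end, for the whole second after the job is handed in: Blue box on the bay floor, yellow on the dock floor, each centred within 12 mm both ways; red on yellow, centres within 12 mm; long sides parallel within 0.2 rad, heights within 5 mm, all upright within 0.1 rad and at rest (x of blue_box_mid in the frame of bay_seat between -0.012 and 0.012 m and y of blue_box_mid in the frame of bay_seat between -0.012 and 0.012 m and z of blue_box_mid in the frame of bay_seat between 0.015 and 0.025 m and angle between the y axis of blue_box_mid and the y axis of bay_seat, either way round below 0.2 rad and x of yellow_box_mid in the frame of dock_seat between -0.012 and 0.012 m and y of yellow_box_mid in the frame of dock_seat between -0.012 and 0.012 m and z of yellow_box_mid in the frame of dock_seat between 0.015 and 0.025 m and angle between the y axis of yellow_box_mid and the y axis of dock_seat, either way round below 0.2 rad and horizontal distance between red_box_mid and yellow_box_mid below 0.012 m and z of red_box_mid in the frame of yellow_box_mid between 0.035 and 0.045 m and angle between the y axis of red_box_mid and the y axis of yellow_box_mid, either way round below 0.2 rad and angle between each of blue_box_mid, yellow_box_mid, red_box_mid's own z axis and vertical below 0.1 rad and linear speed of each of blue_box, yellow_box, red_box below 0.02 m/s); the robot touches nothing.
It fails at once if the jar, the dish or the press is moved by more than 25 mm (distance of any of jar, dish, press from where it was at the start of the episode above 0.025 m).
It fails at once if a bead box is tipped by more than 0.5 rad (angle between any of blue_box_mid, yellow_box_mid, red_box_mid's own z axis and vertical above 0.5 rad).
It fails at once if a box is dropped into its final place, faster than 0.5 m/s (a fall of about 13 mm): blue into the bay or red onto yellow ((linear speed of blue_box above 0.5 m/s and horizontal distance between blue_box_mid and bay_seat below 0.03 m and z of blue_box_mid in the frame of bay_seat below 0.045 m) or (linear speed of red_box above 0.5 m/s and horizontal distance between red_box_mid and yellow_box_mid below 0.03 m and z of red_box_mid in the frame of yellow_box_mid below 0.065 m)).
It also fails if it takes over 72 s, if anything falls off the work surface, if the arm or the gripper's body presses on something with over 40 N, if the wrist force passes 120 N, or if a joint passes its speed limit or range.

## Working session

There is one attempt and no reset: what is moved stays moved. The work goes in short steps, Python scripts to look and compute and a tool call to move; the robot and the scene stay as the last step left them, time stands still between calls to the robot, and variables do not carry over. Pictures are saved under pics/ and viewed, and the job is handed in when it is done.

Besides the shell and the picture viewer there is one more tool, called after "Emit:" as name(argument=value, ...), one argument or row to a line, values as JSON. carry_out: Moves the arm, as the interface text tells. Its arguments: {"type":"object","properties":{"motion":{"type":"array","items":{"type":"number"}},"squeeze":{"type":"number"}},"required":["motion"]}

```bash
ls; mkdir -p pics; python3 - <<'E'
from plant import robot, imaging, models
import cv2
print(robot.read_state())
for n in ("scene","top","wrist"):
    m=imaging.camera_model(n); print(n,m)
    cv2.imwrite(f"pics/a_{n}.png",imaging.read_camera(n))
E
```

```text
pics
{'t': 0.0, 'q': array([ 1.04157410e+00,  1.31139309e-01,  1.48926480e+00,  1.95404709e-05,
        1.52298531e+00, -8.54458646e-02]), 'dq': array([-0.00185986, -0.00134823,  0.0011301 ,  0.00070809,  0.0008607 ,
       -0.00103977]), 'joint_torque': array([ 2.16511609e-03, -5.59829342e+01, -4.91780555e+01,  7.69404718e-02,
        3.49007570e-02, -1.44634037e-04]), 'tool_pos': array([0.25734492, 0.54142928, 0.23660842]), 'orientation': array([-1.54434686,  0.34854993, -0.34766073]), 'force': array([ 0.17352383, -0.20013664, -0.09012204]), 'wrist_torque': array([ 0.01625601, -0.02214869,  0.008887  ]), 'opening': 0.09297216504929151}
scene {'K': array([[422.03724177,   0.        , 258.71317887],
       [  0.        , 422.03724177, 194.29025206],
       [  0.        ,   0.        ,   1.        ]]), 'position': array([1.00730619, 0.33672859, 0.89269245]), 'orientation': array([-1.25601503, -2.47155585,  0.77866259])}
top {'K': array([[375.73690961,   0.        , 256.16335094],
       [  0.        , 375.73690961, 183.98044639],
       [  0.        ,   0.        ,   1.        ]]), 'position': array([0.50445398, 0.02346508, 0.86646012]), 'orientation': array([-2.16850291,  2.18404114, -0.06509899])}
wrist {'K': array([[331.1790515 ,   0.        , 257.116294  ],
       [  0.        , 331.1790515 , 192.03045935],
       [  0.        ,   0.        ,   1.        ]]), 'position': array([0.19258665, 0.57298183, 0.38311947]), 'orientation': array([2.4611848 , 1.55582636, 0.2031982 ])}
```

View pics/a_scene.png

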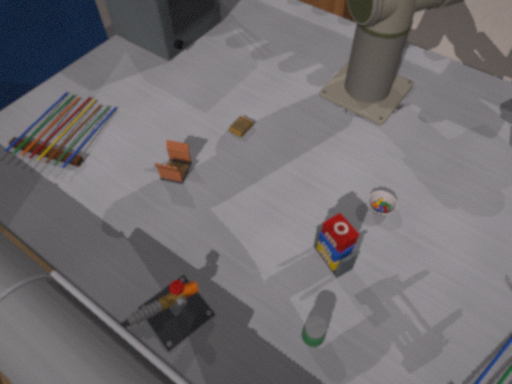

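View pics/a_top.png

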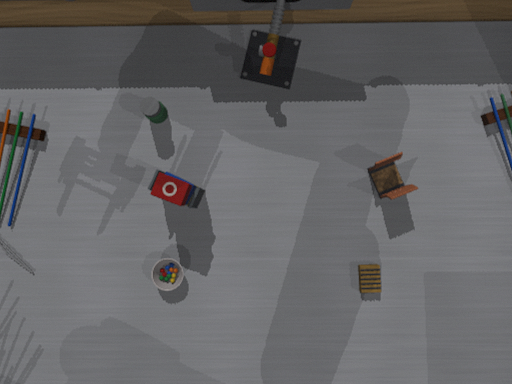

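View pics/a_wrist.png

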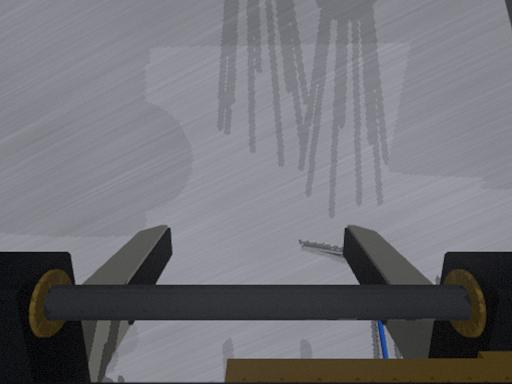

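```bash
cat > h.py <<'E'
from plant import robot, imaging, models
import numpy as np, cv2
from scipy.spatial.transform import Rotation as R
def proj(n,P,m=None):
    m=m or imaging.camera_model(n)
    rm=R.from_rotvec(m["orientation"]).as_matrix()
    c=(np.atleast_2d(P)-m["position"])@rm
    return (c[:,:2]/c[:,2:])*[m["K"][0,0],m["K"][1,1]]+m["K"][:2,2]
def ray(n,uv,z,m=None):
    m=m or imaging.camera_model(n)
    rm=R.from_rotvec(m["orientation"]).as_matrix()
    uv=np.atleast_2d(uv).astype(float)
    d=np.c_[(uv-m["K"][:2,2])/[m["K"][0,0],m["K"][1,1]],np.ones(len(uv))]@rm.T
    return m["position"]+d*((z-m["position"][2])/d[:,2])[:,None]
def outl(n,t,read=True):
    return models.outline_of(n,t)
E
python3 - <<'E'
from h import *
print(R.from_rotvec(imaging.camera_model("top")["orientation"]).as_matrix().round(3))
for n in ("top","scene"):
    im=imaging.read_camera(n)
    for t,z in (("red_box_mid",.128),("blue_box_mid",.07),("yellow_box_mid",.03),("dock_seat",.05),("bay_seat",.05),("jar",.07),("dish",.02),("press",.018)):
        for o in outl(n,t)[:2]:
            p=o["pixels"]; print(n,t,round(o["confidence"],2),o["pixel"],p.sum(),ray(n,o["pixel"],z)[0].round(3))
    cv2.imwrite(f"pics/b_{n}.png",cv2.resize(im[130:230,140:240] if n=="top" else im[190:290,290:400],None,fx=5,fy=5,interpolation=cv2.INTER_CUBIC))
    cv2.imwrite(f"pics/c_{n}.png",cv2.resize(im[130:230,340:440] if n=="top" else im[110:210,130:230],None,fx=5,fy=5,interpolation=cv2.INTER_CUBIC))
print(robot.read_state()["t"])
E
```

```text
[[-0.007 -0.997  0.075]
 [-1.     0.008  0.014]
 [-0.015 -0.074 -0.997]]
top red_box_mid 0.97 [171.8, 188.2] 850 [0.553 0.201 0.128]
top blue_box_mid 0.56 [190.9, 187.9] 101 [0.557 0.174 0.07 ]
top dock_seat 0.73 [175.3, 174.9] 92 [0.587 0.212 0.05 ]
top dock_seat 0.57 [192.5, 195.0] 293 [0.542 0.174 0.05 ]
top bay_seat 0.73 [391.1, 181.9] 1222 [ 0.568 -0.257  0.05 ]
top jar 0.6 [154.7, 107.7] 534 [0.731 0.254 0.07 ]
top dish 0.85 [167.4, 274.4] 803 [0.367 0.235 0.02 ]
top press 0.7 [367.9, 279.7] 554 [ 0.354 -0.21   0.018]
scene red_box_mid 0.68 [342.7, 231.7] 930 [0.559 0.214 0.128]
scene blue_box_mid 0.57 [333.3, 253.5] 335 [0.584 0.215 0.07 ]
scene yellow_box_mid 0.69 [324.5, 257.3] 187 [0.583 0.198 0.03 ]
scene dock_seat 0.92 [340.7, 265.0] 293 [0.588 0.24  0.05 ]
scene bay_seat 0.64 [176.9, 165.8] 970 [ 0.593 -0.237  0.05 ]
scene jar 0.97 [311.6, 330.7] 633 [0.752 0.266 0.07 ]
scene dish 0.89 [379.1, 200.9] 575 [0.366 0.226 0.02 ]
scene press 0.61 [242.0, 125.9] 315 [ 0.362 -0.207  0.018]
1.05
```

View pics/b_top.png

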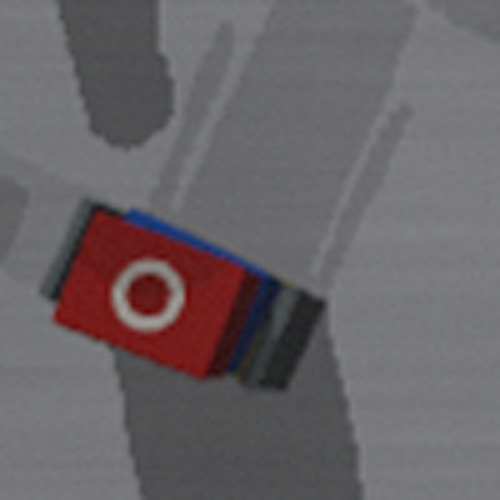

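View pics/c_top.png

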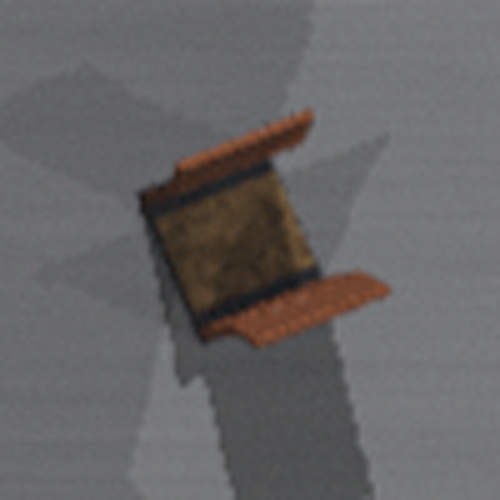

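View pics/b_scene.png

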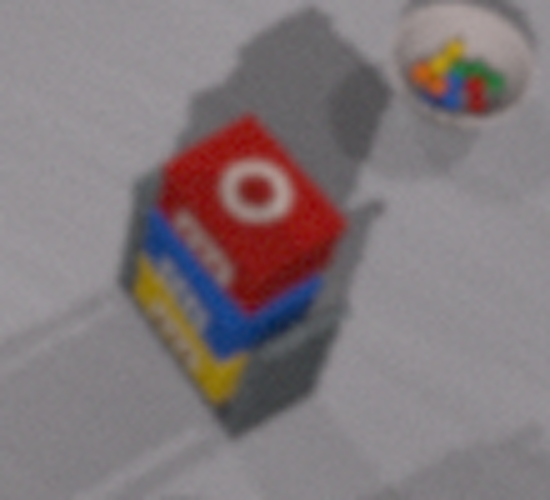

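View pics/c_scene.png

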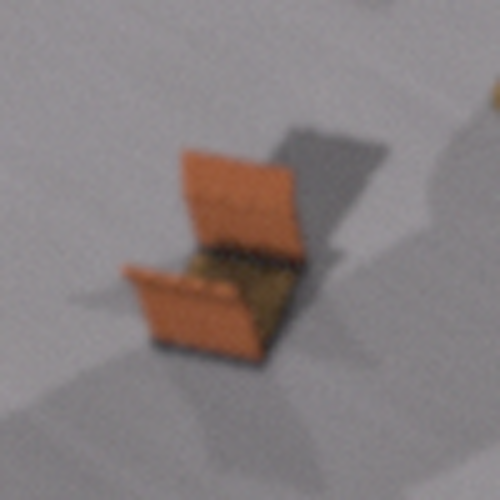

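```bash
cat >> h.py <<'E'
from scipy.optimize import minimize
def pose(p,P):
    x,y,a=p; c,s=np.cos(a),np.sin(a); P=np.asarray(P,float)
    return np.c_[x+c*P[:,0]-s*P[:,1],y+s*P[:,0]+c*P[:,1],P[:,2]]
def boxc(zb,hx=.024,hy=.033,h=.04):
    return [[i*hx,j*hy,zb+k*h] for i in(-1,1) for j in(-1,1) for k in(0,1)]
def hullmask(uv,S=4):
    m=np.zeros((384*S,512*S),np.uint8)
    h=cv2.convexHull(((uv+.5)*S*16-8).astype(np.int32))
    cv2.fillConvexPoly(m,h,255,shift=4)
    return cv2.resize(m,(512,384),interpolation=cv2.INTER_AREA)/255.
def fitbox(masks,zb,p0,ms=None):
    ms=ms or {n:imaging.camera_model(n) for n in masks}
    def f(p):
        e=0
        for n,k in masks.items():
            r=hullmask(proj(n,pose(p,boxc(zb)),ms[n])); e+=np.abs(r-k).sum()/k.sum()
        return e
    best=min((minimize(f,np.array(p0)+d,method="Nelder-Mead",options=dict(initial_simplex=np.array(p0)+d+np.array([[0,0,0],[.008,0,0],[0,.008,0],[0,0,.15]]))) for d in ([0,0,0],[.003,-.003,.05])),key=lambda r:r.fun)
    return best.x,best.fun
E
python3 - <<'E'
from h import *
M={}
for n in("top","scene"):
    imaging.read_camera(n); M[n]=outl(n,"red_box_mid")[0]["pixels"].astype(float)
print(fitbox(M,.088,[.555,.205,-.37]))
for n in M: print(n,fitbox({n:M[n]},.088,[.555,.205,-.37]))
# bay
im=imaging.read_camera("top")
uv=np.array([[150,212],[270,168],[320,272],[205,325]])/5+[340,130]
print(ray("top",uv,.008).round(4))
E
```

```text
(array([ 0.55296864,  0.20540322, -0.37454394]), np.float64(0.12548510839855795))
top (array([ 0.55294085,  0.20571045, -0.3747186 ]), np.float64(0.057387714811324986))
scene (array([ 0.5539807 ,  0.20519918, -0.36942456]), np.float64(0.06051357781606366))
[[ 0.5932 -0.2245  0.008 ]
 [ 0.613  -0.2798  0.008 ]
 [ 0.5651 -0.3008  0.008 ]
 [ 0.5413 -0.2479  0.008 ]]
```

```bash
cat >> h.py <<'E'
def tgt(x,y,z,a):
    """tool z along yaw a (world), tool y down; choose the half-turn nearest to now"""
    st=robot.read_state(); c=R.from_rotvec(st["orientation"])
    best=None
    for k in(0,np.pi):
        zz=np.array([np.cos(a+k),np.sin(a+k),0]); yy=np.array([0,0,-1.]); xx=np.cross(yy,zz)
        t=R.from_matrix(np.c_[xx,yy,zz]); d=(c.inv()*t)
        if best is None or d.magnitude()<best[1].magnitude(): best=(t,d)
    t,d=best; w=np.array([x,y,z])-st["tool_pos"]
    print("t",round(st["t"],2),"pos",st["tool_pos"].round(4),"open",round(st["opening"],4),"F",st["force"].round(1))
    print("dworld",w.round(4),"turn tool deg",np.degrees(d.as_rotvec()).round(2),"shift now-tool mm",(c.inv().apply(w)*1000).round(1),"shift aligned-tool",(t.inv().apply(w)*1000).round(1))
    return d,w,c
def plan(x,y,z,a,n,bend=None):
    """n equal steps incl. turn; prints shifts in tool axes at each row"""
    d,w,c=tgt(x,y,z,a); rv=d.as_rotvec()/n
    for i in range(n):
        print((((c*R.from_rotvec(rv*i)).inv()).apply(w/n)).round(3),np.degrees(rv).round(2))
E
python3 - <<'E'
from h import *
plan(.553,.2055,.22,-.3745,10)
E
```

```text
t 1.3 pos [0.2576 0.5419 0.2377] open 0.0931 F [-0.8 -0.5  0. ]
dworld [ 0.2954 -0.3364 -0.0177] turn tool deg [-0.   86.03 -0.  ] shift now-tool mm [ 411.2   17.6 -177. ] shift aligned-tool [205.   17.7 398. ]
[ 0.041  0.002 -0.018] [-0.   8.6 -0. ]
[ 0.043  0.002 -0.011] [-0.   8.6 -0. ]
[ 0.045  0.002 -0.005] [-0.   8.6 -0. ]
[0.045 0.002 0.002] [-0.   8.6 -0. ]
[0.044 0.002 0.009] [-0.   8.6 -0. ]
[0.042 0.002 0.015] [-0.   8.6 -0. ]
[0.039 0.002 0.021] [-0.   8.6 -0. ]
[0.036 0.002 0.027] [-0.   8.6 -0. ]
[0.031 0.002 0.032] [-0.   8.6 -0. ]
[0.026 0.002 0.036] [-0.   8.6 -0. ]
```

Emit:
carry_out(
  motion=[0.041,0.002,-0.018,0,8.5,0,1,0.043,0.002,-0.011,0,8.5,0,1,0.045,0.002,-0.005,0,8.5,0,1,0.045,0.002,0.002,0,8.5,0,1,0.044,0.002,0.009,0,8.5,0,1],
  squeeze=25,
)

```text
t: 1.8
tool_pos: [0.4059, 0.3726, 0.2275]
orientation: [-1.362, 0.927, -0.924]
force: [1.1, 0.0, 0.0]
opening: 0.0928
```

Emit:
carry_out(
  motion=[0.042,0.002,0.015,0,8.5,0,1,0.039,0.002,0.021,0,8.5,0,1,0.036,0.002,0.027,0,8.5,0,1,0.031,0.002,0.032,0,8.5,0,1,0.026,0.002,0.036,0,8.5,0,1],
)

```text
t: 2.3
tool_pos: [0.5586, 0.1978, 0.2178]
orientation: [-1.005, 1.478, -1.475]
force: [0.7, 0.5, 0.3]
opening: 0.0929
```

```bash
python3 - <<'E'
from h import *
plan(.553,.2055,.20,-.3745,5)
E
```

```text
t 2.3 pos [0.5586 0.1978 0.2178] open 0.0929 F [0.7 0.5 0.3]
dworld [-0.0056  0.0077 -0.0178] turn tool deg [-0.05  0.15 -0.27] shift now-tool mm [-5.  17.8 -8. ] shift aligned-tool [-5.1 17.8 -8. ]
[-0.001  0.004 -0.002] [-0.01  0.03 -0.05]
[-0.001  0.004 -0.002] [-0.01  0.03 -0.05]
[-0.001  0.004 -0.002] [-0.01  0.03 -0.05]
[-0.001  0.004 -0.002] [-0.01  0.03 -0.05]
[-0.001  0.004 -0.002] [-0.01  0.03 -0.05]
```

Emit:
carry_out(
  motion=[-0.003,0.004,-0.004,0,0.1,-0.2,1,-0.002,0.004,-0.004,0,0,0,1,0,0.004,0,0,0,0,1,0,0.004,0,0,0,0,1,0,0,0,0,0,0,1],
)

```text
t: 2.8
tool_pos: [0.5544, 0.2023, 0.2]
orientation: [-1.004, 1.482, -1.484]
force: [-0.2, 0.6, -0.3]
opening: 0.0929
```

```bash
python3 - <<'E'
from h import *
plan(.553,.2055,.111,-.3745,5)
m=imaging.camera_model("wrist")
im=imaging.read_camera("wrist")
P=proj("wrist",pose([.553,.2055,-.3745],boxc(.088)),m)
for p in P: cv2.circle(im,tuple(int(v) for v in p.round()),2,(0,255,0),-1)
cv2.imwrite("pics/w1.png",im)
E
```

```text
t 2.8 pos [0.5544 0.2023 0.2   ] open 0.0929 F [-0.2  0.6 -0.3]
dworld [-0.0014  0.0032 -0.089 ] turn tool deg [-0.06 -0.31 -0.  ] shift now-tool mm [-2.4 89.  -2.6] shift aligned-tool [-2.4 89.  -2.5]
[-0.     0.018 -0.001] [-0.01 -0.06 -0.  ]
[-0.     0.018 -0.001] [-0.01 -0.06 -0.  ]
[-0.     0.018 -0.001] [-0.01 -0.06 -0.  ]
[-0.     0.018 -0.001] [-0.01 -0.06 -0.  ]
[-0.     0.018 -0.001] [-0.01 -0.06 -0.  ]
```

View pics/w1.png

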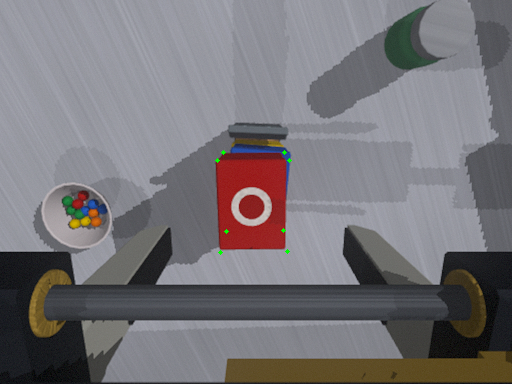

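Emit:
carry_out(
  motion=[-0.002,0.018,-0.002,0,-0.3,0,1,0,0.018,-0.001,0,0,0,1,0,0.018,0,0,0,0,1,0,0.018,0,0,0,0,1,0,0.016,0,0,0,0,1],
)

```text
t: 3.35
tool_pos: [0.5543, 0.2101, 0.1153]
orientation: [-1.002, 1.468, -1.475]
force: [-1.0, 0.4, 0.9]
opening: 0.0928
```

```bash
python3 - <<'E'
from h import *
tgt(.553,.2055,.111,-.3745)
E
```

```text
t 3.35 pos [0.5543 0.2101 0.1153] open 0.0928 F [-1.   0.4  0.9]
dworld [-0.0013 -0.0046 -0.0043] turn tool deg [-0.53  0.45 -0.38] shift now-tool mm [4.8 4.2 0.4] shift aligned-tool [4.8 4.3 0.4]
```

Emit:
carry_out(
  motion=[0.004,0.003,0.0,-0.4,0.4,-0.3,1,0,0,0,0,0,0,0.2,0,0,0,0,0,0,-1,0,0,0,0,0,0,-1,0,0,0,0,0,0,-1],
)

```text
t: 3.85
tool_pos: [0.5522, 0.2068, 0.1121]
orientation: [-1.009, 1.477, -1.478]
force: [1.1, 0.1, 0.4]
opening: 0.0659
```

Emit:
carry_out(
  motion=[0,0,0,0,0,0,-1,0,-0.002,0,0,0,0,-1,0,-0.003,0,0,0,0,-1,0,-0.005,0,0,0,0,-1,0,-0.005,0,0,0,0,-1],
)

```text
t: 4.35
tool_pos: [0.5523, 0.2067, 0.1286]
orientation: [-1.008, 1.477, -1.478]
force: [0.4, -0.8, -1.7]
opening: 0.0477
```

```bash
python3 - <<'E'
from h import *
print(robot.read_state()["orientation"])
plan(.52,.07,.22,-.3745,5)
m=imaging.camera_model("wrist")
im=imaging.read_camera("wrist")
cv2.imwrite("pics/w2.png",im)
E
```

```text
[-1.00819043  1.47742246 -1.4783872 ]
t 4.35 pos [0.5523 0.2067 0.1286] open 0.0477 F [ 0.4 -0.8 -1.7]
dworld [-0.0323 -0.1367  0.0914] turn tool deg [-0.06  0.11 -0.03] shift now-tool mm [139.1 -91.5  19.8] shift aligned-tool [139.1 -91.4  20. ]
[ 0.028 -0.018  0.004] [-0.01  0.02 -0.01]
[ 0.028 -0.018  0.004] [-0.01  0.02 -0.01]
[ 0.028 -0.018  0.004] [-0.01  0.02 -0.01]
[ 0.028 -0.018  0.004] [-0.01  0.02 -0.01]
[ 0.028 -0.018  0.004] [-0.01  0.02 -0.01]
```

View pics/w2.png

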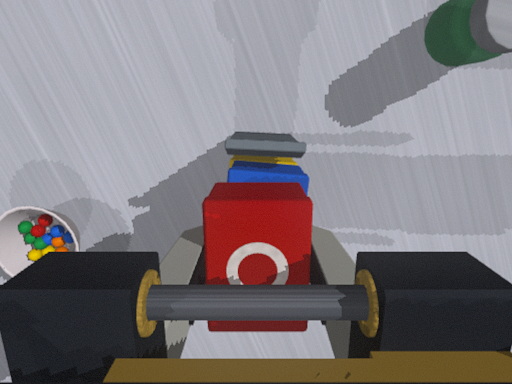

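Emit:
carry_out(
  motion=[0,-0.025,0,0,0,0,-1,0.025,-0.02,0.004,0,0,0,-1,0.04,0,0.006,0,0,0,-1,0.04,0,0.006,0,0,0,-1,0.03,0,0.004,0,0,0,-1],
)

```text
t: 4.9
tool_pos: [0.5221, 0.0737, 0.1776]
orientation: [-1.009, 1.471, -1.474]
force: [0.8, 0.2, -1.7]
opening: 0.0482
```

```bash
python3 - <<'E'
from h import *
tgt(.52,.07,.026,-.3745)
E
```

```text
t 4.9 pos [0.5221 0.0737 0.1776] open 0.0482 F [ 0.8  0.2 -1.7]
dworld [-0.0021 -0.0037 -0.1516] turn tool deg [-0.23  0.49 -0.15] shift now-tool mm [  4.6 151.6  -1.2] shift aligned-tool [  4.2 151.6  -0.6]
```

Emit:
carry_out(
  motion=[0,0.035,0,-0.2,0.2,-0.1,-1,0,0.035,0,0,0,0,-1,0,0.035,0,0,0,0,-1,0,0.02,0,0,0,0,-1,0,0.01,0,0,0,0,-1],
)

```text
t: 5.4
tool_pos: [0.5261, 0.0685, 0.0442]
orientation: [-0.997, 1.472, -1.484]
force: [-0.2, 0.1, -1.6]
opening: 0.0479
```

```bash
python3 - <<'E'
from h import *
tgt(.52,.07,.025,-.3745)
E
```

```text
t 5.4 pos [0.5261 0.0685 0.0442] open 0.0479 F [-0.2  0.1 -1.6]
dworld [-0.0061  0.0015 -0.0192] turn tool deg [-0.64 -0.08 -0.23] shift now-tool mm [ 1.  19.1 -6.5] shift aligned-tool [ 0.9 19.2 -6.2]
```

Emit:
carry_out(
  motion=[0,0.008,0,-0.6,0,-0.2,-1,0,0.006,0,0,0,0,-1,0,0.003,0,0,0,0,-1,0,0.002,0,0,0,0,-1,0,0,0,0,0,0,-1],
)

```text
t: 5.9
tool_pos: [0.5279, 0.0688, 0.029]
orientation: [-1.007, 1.48, -1.48]
force: [-0.3, 0.0, -1.9]
opening: 0.0478
```

```bash
python3 - <<'E'
from h import *
tgt(.52,.07,.025,-.3745)
E
```

```text
t 5.9 pos [0.5279 0.0688 0.029 ] open 0.0478 F [-0.3  0.  -1.9]
dworld [-0.0079  0.0012 -0.004 ] turn tool deg [-0.04 -0.04 -0.03] shift now-tool mm [ 1.8  4.  -7.8] shift aligned-tool [ 1.8  4.  -7.8]
```

Emit:
carry_out(
  motion=[0,0.003,0,0,0,0,-1,0,0.002,0,0,0,0,-1,0,0,0,0,0,0,-1,0,0,0,0,0,0,1,0,0,0,0,0,0,1],
)

```text
t: 6.4
tool_pos: [0.5318, 0.0692, 0.0293]
orientation: [-1.001, 1.474, -1.482]
force: [0.6, 0.1, -0.7]
opening: 0.0596
```

Emit:
carry_out(
  motion=[0,0,0,0,0,0,1,0,-0.02,0,0,0,0,1,0,-0.035,0,0,0,0,1,0,-0.04,0,0,0,0,1,0,-0.05,0,0,0,0,1],
)

```text
t: 6.9
tool_pos: [0.5244, 0.0689, 0.1684]
orientation: [-1.016, 1.486, -1.477]
force: [0.4, 0.7, -0.0]
opening: 0.0927
```

```bash
python3 - <<'E'
from h import *
M={}
for n in("top","scene"):
    im=imaging.read_camera(n); o=outl(n,"blue_box_mid")
    for q in o: print(n,q["confidence"],q["pixel"],q["pixels"].sum())
    M[n]=o[0]["pixels"].astype(float)
    cv2.imwrite(f"pics/d_{n}.png",im)
print(fitbox(M,.048,[.555,.205,-.37]))
for n in M: print(n,fitbox({n:M[n]},.048,[.555,.205,-.37]))
tgt(.553,.2055,.19,-.3745)
E
```

```text
Traceback (most recent call last):
IndexError: list index out of range
```

```bash
python3 - <<'E'
from h import *
for n in("top","scene"):
    im=imaging.read_camera(n)
    cv2.imwrite(f"pics/d_{n}.png",im)
plan(.553,.2055,.19,-.3745,5)
E
```

```text
t 7.1 pos [0.5275 0.069  0.1709] open 0.0931 F [-0.8 -0.1 -0.3]
dworld [0.0255 0.1365 0.0191] turn tool deg [ 0.06 -0.01  0.02] shift now-tool mm [-136.3  -19.1  -26.2] shift aligned-tool [-136.3  -19.1  -26.2]
[-0.027 -0.004 -0.005] [ 0.01 -0.    0.  ]
[-0.027 -0.004 -0.005] [ 0.01 -0.    0.  ]
[-0.027 -0.004 -0.005] [ 0.01 -0.    0.  ]
[-0.027 -0.004 -0.005] [ 0.01 -0.    0.  ]
[-0.027 -0.004 -0.005] [ 0.01 -0.    0.  ]
```

View pics/d_top.png

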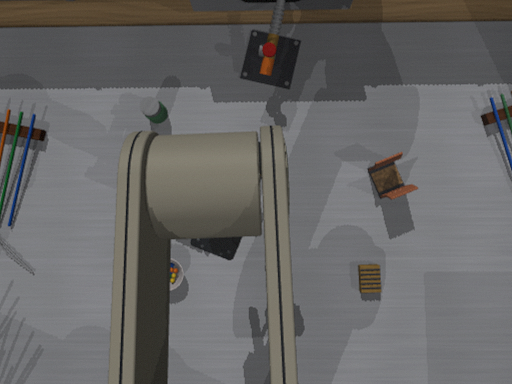

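View pics/d_scene.png

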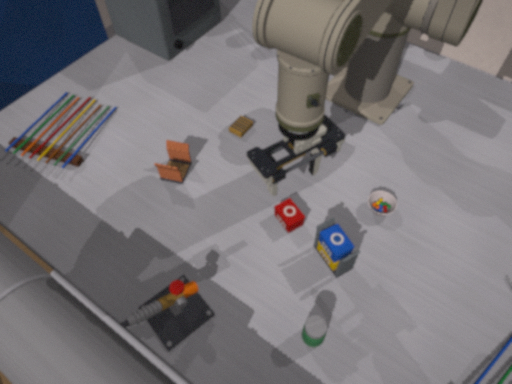

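Emit:
carry_out(
  motion=[-0.027,-0.005,-0.005,0,0,0,1,-0.03,-0.005,-0.005,0,0,0,1,-0.03,-0.005,-0.006,0,0,0,1,-0.027,-0.004,-0.005,0,0,0,1,-0.018,0,-0.004,0,0,0,1],
)

```text
t: 7.6
tool_pos: [0.5486, 0.2017, 0.1793]
orientation: [-1.021, 1.492, -1.482]
force: [-0.5, -0.2, 0.8]
opening: 0.093
```

```bash
python3 - <<'E'
from h import *
ms={"wrist":imaging.camera_model("wrist"),"scene":imaging.camera_model("scene")}
im=imaging.read_camera("wrist")
M={}
o=outl("wrist","blue_box_mid"); print([(q["confidence"],q["pixel"],q["pixels"].sum()) for q in o])
if o: M["wrist"]=o[0]["pixels"].astype(float)
im2=imaging.read_camera("scene")
o=outl("scene","blue_box_mid"); print([(q["confidence"],q["pixel"],q["pixels"].sum()) for q in o])
if o: M["scene"]=o[0]["pixels"].astype(float)
print(fitbox(M,.048,[.555,.205,-.37],ms))
for n in M: print(n,fitbox({n:M[n]},.048,[.555,.205,-.37],ms))
o=outl("scene","red_box_mid"); print([(q["confidence"],q["pixel"],q["pixels"].sum()) for q in o])
if o: print("red",fitbox({"scene":o[0]["pixels"].astype(float)},0,[.527,.069,-.37],ms))
for p in proj("wrist",pose([.553,.2055,-.3745],boxc(.048)),ms["wrist"]): cv2.circle(im,tuple(int(v) for v in p.round()),2,(0,255,0),-1)
cv2.imwrite("pics/w3.png",im)
tgt(.553,.2055,.073,-.3745)
E
```

```text
[(0.6, [264.9, 186.3], np.int64(5637))]
[(0.62, [335.5, 243.6], np.int64(859))]
(array([ 0.55595286,  0.2044684 , -0.45964389]), np.float64(0.16883741704686403))
wrist (array([ 0.55563735,  0.204997  , -0.46509091]), np.float64(0.06112206812829797))
scene (array([ 0.55687788,  0.20436542, -0.4407835 ]), np.float64(0.1000935880755096))
[(0.66, [289.2, 217.1], np.int64(665)), (0.18, [383.5, 205.4], np.int64(414))]
red (array([ 0.53255156,  0.06890608, -0.4085498 ]), np.float64(0.12503022261536192))
t 7.85 pos [0.5484 0.1995 0.1795] open 0.0929 F [ 0.5  0.  -0.5]
dworld [ 0.0046  0.006  -0.1065] turn tool deg [ 0.75 -0.35  0.56] shift now-tool mm [ -8.3 106.4   3.4] shift aligned-tool [ -7.3 106.5   2.1]
```

View pics/w3.png

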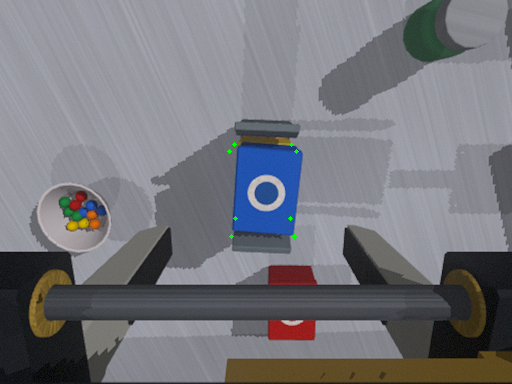

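```bash
python3 - <<'E'
from h import *
plan(.556,.2048,.072,-.46,4)
E
```

```text
t 7.85 pos [0.5484 0.1995 0.1795] open 0.0929 F [ 0.5  0.  -0.5]
dworld [ 0.0076  0.0053 -0.1075] turn tool deg [0.73 4.55 0.59] shift now-tool mm [ -8.8 107.3   6.5] shift aligned-tool [ -8.1 107.5   4.4]
[-0.002  0.027  0.002] [0.18 1.14 0.15]
[-0.002  0.027  0.001] [0.18 1.14 0.15]
[-0.002  0.027  0.001] [0.18 1.14 0.15]
[-0.002  0.027  0.001] [0.18 1.14 0.15]
```

Emit:
carry_out(
  motion=[-0.003,0.01,0.003,0.7,4.5,0.6,1,-0.003,0.02,0.001,0,0,0,1,-0.002,0.025,0,0,0,0,1,0,0.02,0,0,0,0,1,0,0.01,0,0,0,0,1],
)

```text
t: 8.35
tool_pos: [0.5566, 0.1995, 0.0923]
orientation: [-0.948, 1.543, -1.546]
force: [-0.5, -0.3, -0.8]
opening: 0.093
```

```bash
python3 - <<'E'
from h import *
tgt(.556,.2048,.072,-.46)
E
```

```text
t 8.35 pos [0.5566 0.1995 0.0923] open 0.093 F [-0.5 -0.3 -0.8]
dworld [-0.0006  0.0053 -0.0203] turn tool deg [-0.15 -0.49 -0.06] shift now-tool mm [-4.4 20.3 -3. ] shift aligned-tool [-4.5 20.3 -2.9]
```

Emit:
carry_out(
  motion=[-0.003,0.01,-0.002,0,-0.4,0,1,-0.002,0.008,-0.001,0,0,0,1,0,0.002,0,0,0,0,0.2,0,0,0,0,0,0,-1,0,0,0,0,0,0,-1],
)

```text
t: 8.85
tool_pos: [0.556, 0.2039, 0.0708]
orientation: [-0.952, 1.54, -1.543]
force: [-0.8, 0.7, -0.5]
opening: 0.0736
```

Emit:
carry_out(
  motion=[0,0,0,0,0,0,-1,0,0,0,0,0,0,-1,0,-0.003,0,0,0,0,-1,0,-0.004,0,0,0,0,-1,0,-0.006,0,0,0,0,-1],
)

```text
t: 9.35
tool_pos: [0.5563, 0.2042, 0.0855]
orientation: [-0.951, 1.539, -1.543]
force: [-0.2, -0.5, -2.4]
opening: 0.0475
```

```bash
python3 - <<'E'
from h import *
ms={"wrist":imaging.camera_model("wrist")}
im=imaging.read_camera("wrist")
cv2.imwrite("pics/w4.png",im)
tgt(.556,.2048,.15,-.46)
E
```

```text
t 9.4 pos [0.5571 0.2044 0.087 ] open 0.0479 F [ 1.   0.7 -1.4]
dworld [-0.0011  0.0004  0.063 ] turn tool deg [-0.23 -0.16 -0.11] shift now-tool mm [  0.  -63.   -0.9] shift aligned-tool [  0.1 -63.   -1.2]
```

View pics/w4.png

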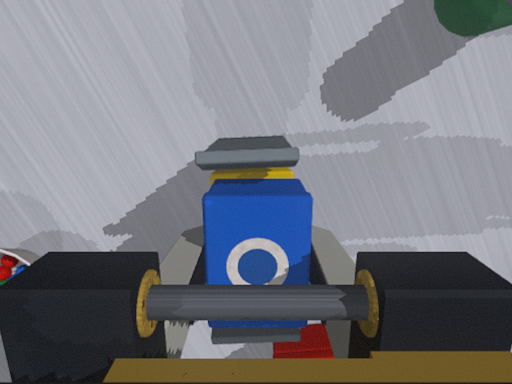

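Emit:
carry_out(
  motion=[0,-0.025,0,0,0,0,-1,0,-0.04,0,0,0,0,-1,0,-0.035,0,0,0,0,-1,0,0,0,0,0,0,-1,0,0,0,0,0,0,-1],
)

```text
t: 9.9
tool_pos: [0.5553, 0.204, 0.1895]
orientation: [-0.953, 1.54, -1.543]
force: [-0.8, 0.3, -3.0]
opening: 0.0478
```

```bash
python3 - <<'E'
from h import *
ms={"wrist":imaging.camera_model("wrist")}
im=imaging.read_camera("wrist")
cv2.imwrite("pics/w5.png",im)
print(robot.read_state()["q"].round(2))
plan(.53,-.09,.17,-.46,8)
E
```

```text
[ 0.27  0.13  1.57 -0.    1.43  0.73]
t 9.95 pos [0.5556 0.2041 0.1898] open 0.0477 F [ 0.5 -0.4 -2.6]
dworld [-0.0256 -0.2941 -0.0198] turn tool deg [-0.15 -0.16 -0.02] shift now-tool mm [274.6  19.9 108.3] shift aligned-tool [274.9  19.8 107.6]
[0.034 0.002 0.014] [-0.02 -0.02 -0.  ]
[0.034 0.002 0.014] [-0.02 -0.02 -0.  ]
[0.034 0.002 0.014] [-0.02 -0.02 -0.  ]
[0.034 0.002 0.014] [-0.02 -0.02 -0.  ]
[0.034 0.002 0.013] [-0.02 -0.02 -0.  ]
[0.034 0.002 0.013] [-0.02 -0.02 -0.  ]
[0.034 0.002 0.013] [-0.02 -0.02 -0.  ]
[0.034 0.002 0.013] [-0.02 -0.02 -0.  ]
```

View pics/w5.png

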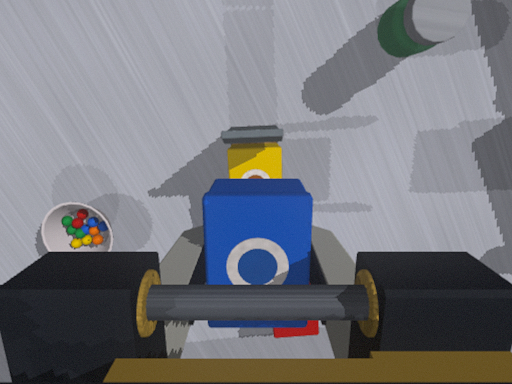

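```bash
python3 - <<'E'
from h import *
plan(.53,-.08,.17,.38,10)
E
```

```text
t 9.95 pos [0.5556 0.2041 0.1898] open 0.0477 F [ 0.5 -0.4 -2.6]
dworld [-0.0256 -0.2841 -0.0198] turn tool deg [-1.500e-01 -4.829e+01  4.000e-02] shift now-tool mm [265.6  19.9 103.8] shift aligned-tool [ 254.3   19.8 -129.2]
[0.027 0.002 0.01 ] [-0.01 -4.83  0.  ]
[0.027 0.002 0.008] [-0.01 -4.83  0.  ]
[0.028 0.002 0.006] [-0.01 -4.83  0.  ]
[0.028 0.002 0.003] [-0.01 -4.83  0.  ]
[0.029 0.002 0.001] [-0.01 -4.83  0.  ]
[ 0.028  0.002 -0.001] [-0.01 -4.83  0.  ]
[ 0.028  0.002 -0.004] [-0.01 -4.83  0.  ]
[ 0.028  0.002 -0.006] [-0.01 -4.83  0.  ]
[ 0.027  0.002 -0.008] [-0.01 -4.83  0.  ]
[ 0.026  0.002 -0.011] [-0.01 -4.83  0.  ]
```

Emit:
carry_out(
  motion=[0.027,0.002,0.01,0,-4.8,0,-1,0.027,0.002,0.008,0,-4.8,0,-1,0.028,0.002,0.006,0,-4.8,0,-1,0.028,0.002,0.003,0,-4.8,0,-1,0.029,0.002,0.001,0,-4.8,0,-1],
)

```text
t: 10.45
tool_pos: [0.5378, 0.0608, 0.1701]
orientation: [-1.205, 1.233, -1.223]
force: [0.2, -0.7, -2.2]
opening: 0.048
```

Emit:
carry_out(
  motion=[0.028,0.002,-0.001,0,-4.8,0,-1,0.028,0.002,-0.004,0,-4.8,0,-1,0.028,0.002,-0.006,0,-4.8,0,-1,0.027,0.002,-0.008,0,-4.8,0,-1,0.026,0.002,-0.011,0,-4.8,0,-1],
)

```text
t: 10.95
tool_pos: [0.5216, -0.0852, 0.1487]
orientation: [-1.389, 0.918, -0.883]
force: [0.4, -0.0, -1.5]
opening: 0.0481
```

```bash
python3 - <<'E'
from h import *
tgt(.53,-.08,.026,.38)
print(robot.read_state()["q"].round(2))
m=imaging.camera_model("wrist"); im=imaging.read_camera("wrist"); o=outl("wrist","bay_seat"); print([(q["confidence"],q["pixel"]) for q in o])
cv2.imwrite("pics/w6.png",im); np.save("w6.npy",m,allow_pickle=True)
E
```

```text
t 10.95 pos [ 0.5216 -0.0852  0.1487] open 0.0481 F [ 0.4 -0.  -1.5]
dworld [ 0.0084  0.0052 -0.1227] turn tool deg [ 1.25  1.93 -0.62] shift now-tool mm [  0.  122.5  12.5] shift aligned-tool [ -1.7 122.7   9.8]
[-0.26  0.02  1.77 -0.    1.38 -0.67]
[]
```

View pics/w6.png

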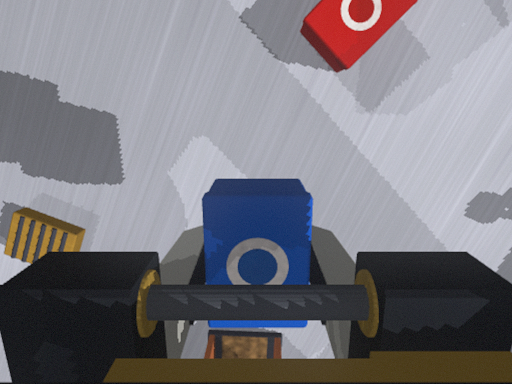

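Emit:
carry_out(
  motion=[0,0.03,0.008,1.2,1.9,-0.6,-1,0,0.03,0,0,0,0,-1,0,0.025,0,0,0,0,-1,0,0.015,0,0,0,0,-1,0,0.01,0,0,0,0,-1],
)

```text
t: 11.55
tool_pos: [0.5249, -0.0821, 0.0298]
orientation: [-1.363, 0.939, -0.93]
force: [-0.3, 0.6, -2.5]
opening: 0.0477
```

```bash
python3 - <<'E'
from h import *
tgt(.53,-.08,.024,.38)
E
```

```text
t 11.55 pos [ 0.5249 -0.0821  0.0298] open 0.0477 F [-0.3  0.6 -2.5]
dworld [ 0.0051  0.0021 -0.0058] turn tool deg [ 0.28 -0.73 -0.19] shift now-tool mm [-0.1  5.8  5.6] shift aligned-tool [-0.   5.8  5.5]
```

Emit:
carry_out(
  motion=[0,0.003,0,0.2,0,-0.2,-1,0,0.003,0,0,0,0,-1,0,0.001,0,0,0,0,-1,0,0,0,0,0,0,-1,0,0,0,0,0,0,-1],
)

```text
t: 12.05
tool_pos: [0.5254, -0.0816, 0.0268]
orientation: [-1.364, 0.936, -0.935]
force: [-0.1, 0.0, -2.3]
opening: 0.0477
```

Emit:
carry_out(
  motion=[0,0.003,0,0,0,0,-1,0,0.002,0,0,0,0,-1,0,0.001,0,0,0,0,-1,0,0,0,0,0,0,-1,0,0,0,0,0,0,-1],
)

```text
t: 12.55
tool_pos: [0.526, -0.0818, 0.0258]
orientation: [-1.365, 0.936, -0.936]
force: [-1.5, -0.0, 0.7]
opening: 0.048
```

Contact (force went positive). Release and rise.

Emit:
carry_out(
  motion=[0,0,0,0,0,0,0.5,0,0,0,0,0,0,1,0,0,0,0,0,0,1,0,-0.02,0,0,0,0,1,0,-0.035,0,0,0,0,1],
)

```text
t: 13.05
tool_pos: [0.522, -0.0804, 0.0758]
orientation: [-1.368, 0.945, -0.928]
force: [1.2, 0.1, -0.3]
opening: 0.0833
```

Emit:
carry_out(
  motion=[0,-0.04,0,0,8.5,0,1,0,-0.04,0,0,8.5,0,1,0,-0.02,0,0,8.5,0,1,0,0,0,0,8.5,0,1,0,0,0,0,8.5,0,1],
)

```text
t: 13.55
tool_pos: [0.5257, -0.0808, 0.1856]
orientation: [-1.006, 1.49, -1.489]
force: [0.5, 1.4, 0.3]
opening: 0.0925
```

Emit:
carry_out(
  motion=[0,0,0,0,8.5,0,1,0,0,0,0,8.5,0,1,0,0,0,0,8.5,0,1,0,0,0,0,8.5,0,1,0,0,0,0,8.5,0,1],
)

```text
t: 14.05
tool_pos: [0.5267, -0.0809, 0.1868]
orientation: [-0.439, 1.98, -1.985]
force: [-0.3, -0.1, 0.2]
opening: 0.093
```

```bash
python3 - <<'E'
from h import *
ms={"wrist":imaging.camera_model("wrist"),"scene":imaging.camera_model("scene")}
im=imaging.read_camera("wrist")
M={}
o=outl("wrist","blue_box_mid"); print([(q["confidence"],q["pixel"],q["pixels"].sum()) for q in o])
if o: M["wrist"]=o[0]["pixels"].astype(float)
im2=imaging.read_camera("scene")
o=outl("scene","blue_box_mid"); print([(q["confidence"],q["pixel"],q["pixels"].sum()) for q in o])
if o: M["scene"]=o[0]["pixels"].astype(float)
for n in M: print(n,fitbox({n:M[n]},0,[.526,-.082,.38],ms))
cv2.imwrite("pics/w7.png",im)
cv2.imwrite("pics/s7.png",im2)
print(robot.read_state()["q"].round(2))
tgt(.526,-.082,.03,.38-np.pi/2)
E
```

```text
[(0.91, [256.0, 183.4], np.int64(3950)), (0.39, [4.3, 20.7], np.int64(233)), (0.33, [439.2, 208.2], np.int64(6293))]
[(0.63, [242.4, 188.0], np.int64(644))]
wrist (array([ 0.52493881, -0.08048525,  0.36798508]), np.float64(0.06084983866964508))
scene (array([ 0.52779908, -0.08213072,  0.40429625]), np.float64(0.06888320545609548))
[-0.25 -0.02  1.74 -0.    1.43  0.88]
t 14.25 pos [ 0.5266 -0.0809  0.1868] open 0.093 F [-0.   0.3 -0. ]
dworld [-0.0006 -0.0011 -0.1568] turn tool deg [-0.11  3.7   0.17] shift now-tool mm [  0.6 156.8   0.4] shift aligned-tool [  1.  156.8   0.8]
```

View pics/w7.png

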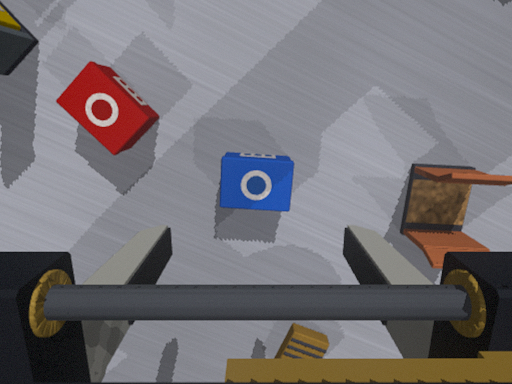

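View pics/s7.png

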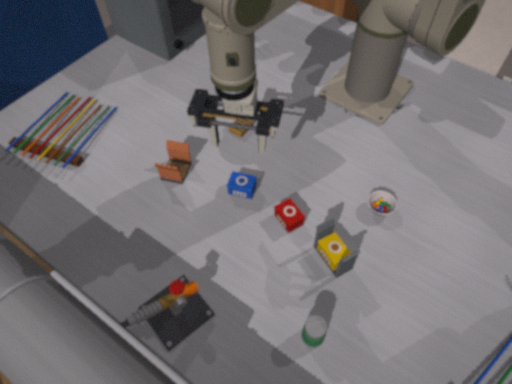

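```bash
python3 - <<'E'
from h import *
im=cv2.imread("pics/w7.png"); cv2.imwrite("pics/w7c.png",cv2.resize(im[150:270,392:512],None,fx=5,fy=5,interpolation=cv2.INTER_CUBIC))
im=cv2.imread("pics/a_top.png"); cv2.imwrite("pics/a_topc.png",cv2.resize(im[145:210,360:425],None,fx=9,fy=9,interpolation=cv2.INTER_CUBIC))
E
```

```text
(no output)
```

View pics/w7c.png

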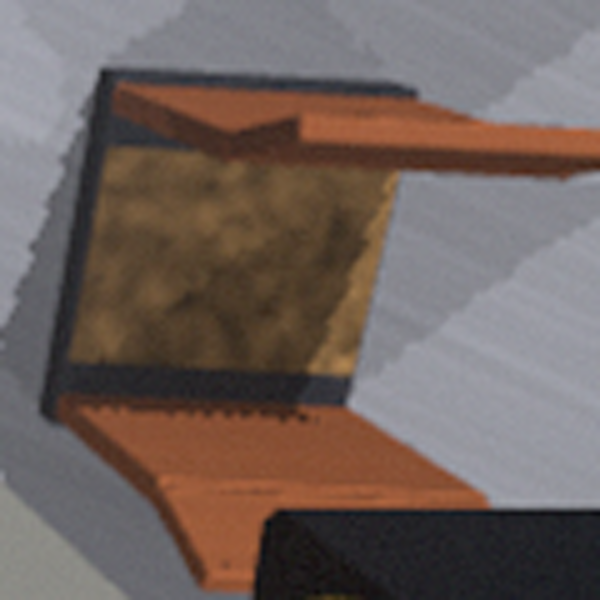

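View pics/a_topc.png

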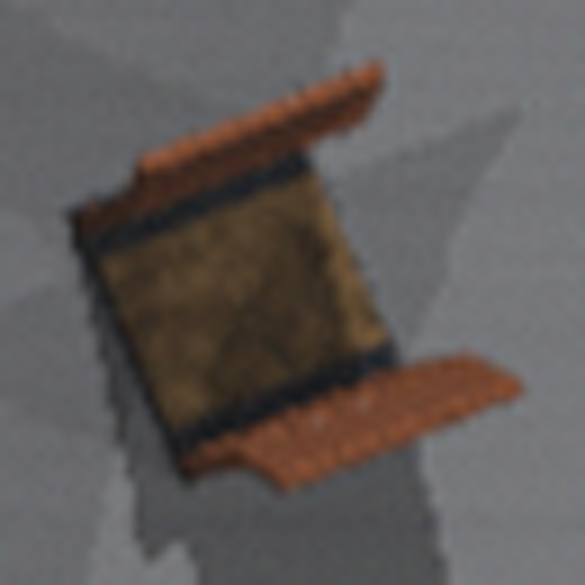

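```bash
python3 - <<'E'
from h import *
def rep(n,uv,z=.008):
    P=ray(n,uv,z)[:,:2]; e=np.roll(P,-1,0)-P
    print(n,P.round(4).tolist(),"c",P.mean(0).round(4),"len",np.linalg.norm(e,axis=1).round(4),"ang",np.degrees(np.arctan2(e[:,1],e[:,0])).round(1))
w=np.array([[108,146],[400,170],[352,375],[68,362]]); rep("wrist",(w-2)/5+[392,150])
w=np.array([[103,255],[318,175],[390,340],[178,430]]); rep("top",(w-4)/9+[360,145])
w=np.array([[103,72],[415,90],[350,408],[50,415]]); rep("wrist",(w-2)/5+[392,150])
E
```

```text
wrist [[0.5922, -0.2238], [0.6134, -0.2798], [0.5725, -0.2965], [0.5494, -0.2413]] c [ 0.5819 -0.2604] len [0.06   0.0442 0.0599 0.0463] ang [ -69.3 -157.8  112.7   22.2]
top [[0.592, -0.2267], [0.612, -0.2817], [0.5698, -0.2985], [0.5474, -0.2443]] c [ 0.5803 -0.2628] len [0.0585 0.0454 0.0586 0.048 ] ang [ -70.  -158.4  112.5   21.5]
wrist [[0.6046, -0.2147], [0.6283, -0.2729], [0.5661, -0.3004], [0.5376, -0.2442]] c [ 0.5842 -0.2581] len [0.0629 0.068  0.063  0.0732] ang [ -67.9 -156.2  116.9   23.8]
```

Emit:
carry_out(
  motion=[0,0.03,0,0,3.7,0,1,0,0.04,0,0,0,0,1,0,0.04,0,0,0,0,1,0,0.025,0,0,0,0,1,0,0.01,0,0,0,0,1],
)

```text
t: 14.75
tool_pos: [0.5303, -0.0823, 0.0415]
orientation: [-0.399, 1.993, -2.006]
force: [-1.2, -0.1, 0.3]
opening: 0.0927
```

```bash
python3 - <<'E'
from h import *
tgt(.526,-.081,.028,.38-np.pi/2)
E
```

```text
t 14.75 pos [ 0.5303 -0.0823  0.0415] open 0.0927 F [-1.2 -0.1  0.3]
dworld [-0.0043  0.0013 -0.0135] turn tool deg [-0.43  1.12 -0.26] shift now-tool mm [ 3.5 13.4 -2.9] shift aligned-tool [ 3.5 13.5 -2.8]
```

Emit:
carry_out(
  motion=[0.003,0.007,-0.002,-0.4,1.1,-0.2,1,0.001,0.006,-0.001,0,0,0,1,0,0,0,0,0,0,0.3,0,0,0,0,0,0,-1,0,0,0,0,0,0,-1],
)

```text
t: 15.25
tool_pos: [0.5268, -0.0814, 0.0301]
orientation: [-0.388, 2.009, -2.011]
force: [0.0, -0.0, -0.4]
opening: 0.0735
```

Emit:
carry_out(
  motion=[0,0,0,0,0,0,-1,0,0,0,0,0,0,-1,0,-0.004,0,0,0,0,-1,0,-0.01,0,0,0,0,-1,0,-0.02,0,0,0,0,-1],
)

```text
t: 15.75
tool_pos: [0.5249, -0.0809, 0.0642]
orientation: [-0.392, 2.012, -2.01]
force: [0.6, -0.7, -2.2]
opening: 0.0661
```

Emit:
carry_out(
  motion=[0,-0.03,0,0,0,0,-1,0,-0.035,0,0,0,0,-1,0,-0.03,0,0,0,0,-1,0,-0.02,0,0,0,0,-1,0,0,0,0,0,0,-1],
)

```text
t: 16.25
tool_pos: [0.5254, -0.0811, 0.1895]
orientation: [-0.387, 2.008, -2.01]
force: [-0.2, -0.4, -1.9]
opening: 0.0658
```

```bash
python3 - <<'E'
from h import *
im=imaging.read_camera("wrist"); cv2.imwrite("pics/w8.png",im)
plan(.581,-.2615,.17,.375-np.pi/2,5)
E
```

```text
t 16.3 pos [ 0.5248 -0.0809  0.1878] open 0.0659 F [ 0.7 -0.7 -2.3]
dworld [ 0.0562 -0.1806 -0.0178] turn tool deg [-0.04  0.56 -0.11] shift now-tool mm [ 15.7  17.9 188.4] shift aligned-tool [ 13.9  17.8 188.6]
[0.003 0.004 0.038] [-0.01  0.11 -0.02]
[0.003 0.004 0.038] [-0.01  0.11 -0.02]
[0.003 0.004 0.038] [-0.01  0.11 -0.02]
[0.003 0.004 0.038] [-0.01  0.11 -0.02]
[0.003 0.004 0.038] [-0.01  0.11 -0.02]
```

View pics/w8.png

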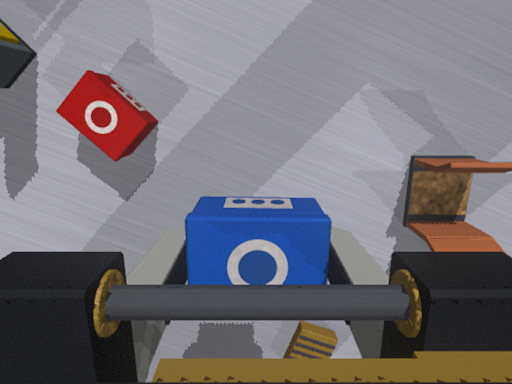

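Emit:
carry_out(
  motion=[0.003,0.0,0.035,0,0.5,0,-1,0.003,0.004,0.042,0,0,0,-1,0.003,0.004,0.042,0,0,0,-1,0.003,0.004,0.038,0,0,0,-1,0.003,0.004,0.025,0,0,0,-1],
)

```text
t: 16.8
tool_pos: [0.5766, -0.2559, 0.1636]
orientation: [-0.394, 2.02, -2.008]
force: [0.5, 0.7, -2.9]
opening: 0.0657
```

Emit:
carry_out(
  motion=[0,0,0,0,0,0,-1,0,0,0,0,0,0,-1,0,0,0,0,0,0,-1,0,0,0,0,0,0,-1,0,0,0,0,0,0,-1],
)

```text
t: 17.3
tool_pos: [0.573, -0.2552, 0.1558]
orientation: [-0.401, 2.032, -2.005]
force: [1.4, 0.3, -2.1]
opening: 0.066
```

```bash
python3 - <<'E'
from h import *
tgt(.581,-.2615,.17,.375-np.pi/2)
p=[.581,-.2615,.375]
floor=[[a*.023,b*.030,.008] for a,b in((1,1),(1,-1),(-1,-1),(-1,1))]
lip=[[a*.0375,b*.031,.072] for a in(1,-1) for b in(1,-1)]
for n in("wrist","scene","top"):
    m=imaging.camera_model(n); im=imaging.read_camera(n)
    for q in proj(n,pose(p,floor+lip),m): cv2.circle(im,tuple(int(v) for v in q.round()),1 if n!="wrist" else 2,(0,255,0),-1)
    if n=="scene": im=cv2.resize(im[100:220,110:270],None,fx=5,fy=5,interpolation=cv2.INTER_CUBIC)
    if n=="top": im=cv2.resize(im[120:240,330:450],None,fx=5,fy=5,interpolation=cv2.INTER_CUBIC)
    cv2.imwrite(f"pics/e_{n}.png",im)
E
```

```text
t 17.3 pos [ 0.573  -0.2552  0.1558] open 0.066 F [ 1.4  0.3 -2.1]
dworld [ 0.008  -0.0063  0.0142] turn tool deg [0.87 0.3  0.57] shift now-tool mm [ -5.  -14.4   8.6] shift aligned-tool [ -5.2 -14.2   8.8]
```

View pics/e_wrist.png

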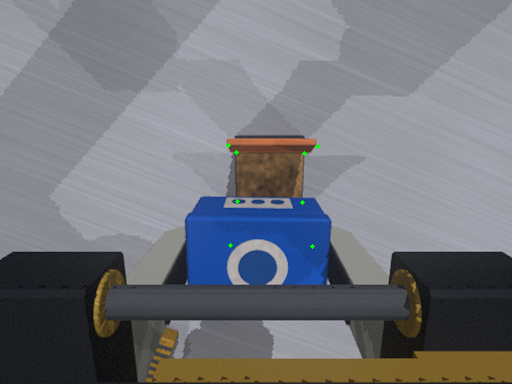

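View pics/e_scene.png

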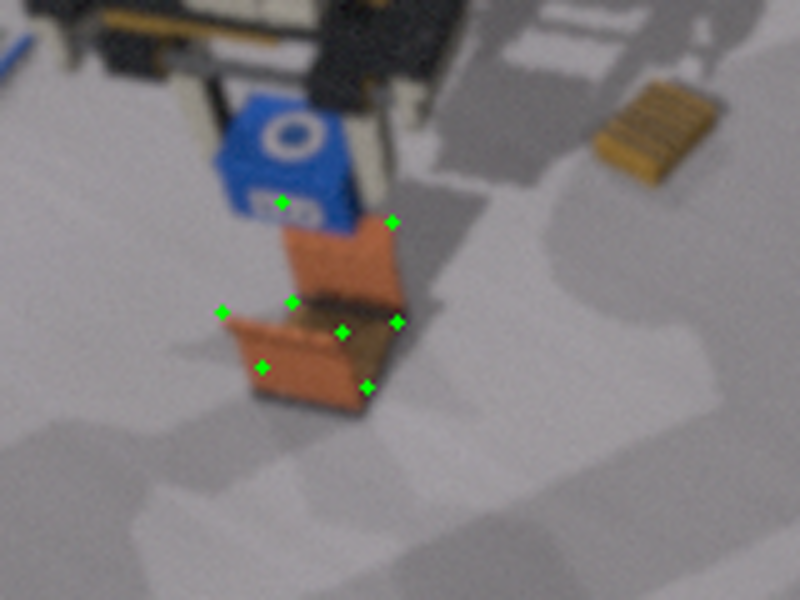

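View pics/e_top.png

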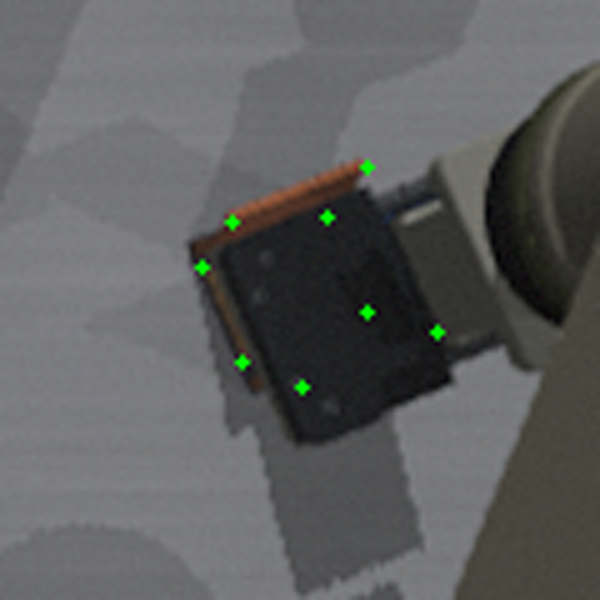

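Emit:
carry_out(
  motion=[-0.003,-0.008,0.006,0.8,0.3,0.5,-1,-0.002,-0.005,0.003,0,0,0,-1,0,-0.002,0,0,0,0,-1,0,0,0,0,0,0,-1,0,0,0,0,0,0,-1],
)

```text
t: 17.95
tool_pos: [0.5831, -0.2628, 0.1745]
orientation: [-0.379, 2.012, -2.018]
force: [0.1, 0.7, -1.7]
opening: 0.0656
```

```bash
cat >> h.py <<'E'
def held(thing,names,yaw_off,dz):
    st=robot.read_state(); ms={n:imaging.camera_model(n) for n in names}; M={}
    for n in names:
        if n!="wrist": continue
        imaging.read_camera(n); o=models.outline_of(n,thing)
        if o: M[n]=o[0]["pixels"].astype(float)
    for n in names:
        if n=="wrist": continue
        imaging.read_camera(n); o=models.outline_of(n,thing)
        if o: M[n]=o[0]["pixels"].astype(float)
    z=R.from_rotvec(st["orientation"]).apply([0,0,1]); a=np.arctan2(z[1],z[0])+yaw_off
    a=(a+np.pi/2)%np.pi-np.pi/2
    for n in M: print(n,"box",fitbox({n:M[n]},st["tool_pos"][2]-.02-dz,[st["tool_pos"][0],st["tool_pos"][1],a],ms),"tcp",st["tool_pos"],a)
E
python3 - <<'E'
from h import *
tgt(.581,-.2615,.14,.375-np.pi/2)
held("blue_box_mid",["scene"],np.pi/2,.008)
tgt(.581,-.2615,.14,.375-np.pi/2)
E
```

```text
t 17.95 pos [ 0.5831 -0.2628  0.1745] open 0.0656 F [ 0.1  0.7 -1.7]
dworld [-0.0021  0.0013 -0.0345] turn tool deg [-0.2  -0.   -0.12] shift now-tool mm [ 1.6 34.5 -2.1] shift aligned-tool [ 1.5 34.5 -2. ]
scene box (array([ 0.58605827, -0.26053119,  0.39325549]), np.float64(0.27240751970891447)) tcp [ 0.58312439 -0.26284105  0.1745359 ] 0.37493018536747535
t 18.05 pos [ 0.583  -0.2628  0.1743] open 0.0661 F [-0.1  0.2 -2.7]
dworld [-0.002   0.0013 -0.0343] turn tool deg [-0.18 -0.   -0.11] shift now-tool mm [ 1.5 34.3 -2. ] shift aligned-tool [ 1.4 34.3 -1.9]
```

Emit:
carry_out(
  motion=[0.001,0.02,-0.002,-0.1,0,-0.1,-1,0,0.02,0,0,0,0,-1,0,0.012,0,0,0,0,-1,0,0.003,0,0,0,0,-1,0,0,0,0,0,0,-1],
)

```text
t: 18.55
tool_pos: [0.5813, -0.2614, 0.1176]
orientation: [-0.382, 2.015, -2.018]
force: [0.1, -0.3, -1.8]
opening: 0.0658
```

```bash
python3 - <<'E'
from h import *
tgt(.581,-.2615,.038,.375-np.pi/2)
E
```

```text
t 18.55 pos [ 0.5813 -0.2614  0.1176] open 0.0658 F [ 0.1 -0.3 -1.8]
dworld [-0.0003 -0.0001 -0.0796] turn tool deg [-0.08 -0.01 -0.01] shift now-tool mm [ 0.3 79.6 -0.1] shift aligned-tool [ 0.3 79.6 -0. ]
```

Well aligned; descend into the channel in steps.

Emit:
carry_out(
  motion=[0,0.012,0,0,0,0,-1,0,0.012,0,0,0,0,-1,0,0.012,0,0,0,0,-1,0,0.01,0,0,0,0,-1,0,0.006,0,0,0,0,-1],
)

```text
t: 19.05
tool_pos: [0.583, -0.2624, 0.0642]
orientation: [-0.378, 2.011, -2.019]
force: [-0.3, 0.8, -2.5]
opening: 0.0658
```

```bash
python3 - <<'E'
from h import *
tgt(.581,-.2615,.038,.375-np.pi/2)
im=imaging.read_camera("scene"); cv2.imwrite("pics/s9.png",cv2.resize(im[100:220,110:270],None,fx=5,fy=5,interpolation=cv2.INTER_CUBIC))
im=imaging.read_camera("wrist"); cv2.imwrite("pics/w9.png",im)
E
```

```text
t 19.05 pos [ 0.583  -0.2624  0.0642] open 0.0658 F [-0.3  0.8 -2.5]
dworld [-0.002   0.0009 -0.0262] turn tool deg [-0.27 -0.01 -0.17] shift now-tool mm [ 1.6 26.2 -1.7] shift aligned-tool [ 1.5 26.2 -1.6]
```

View pics/s9.png

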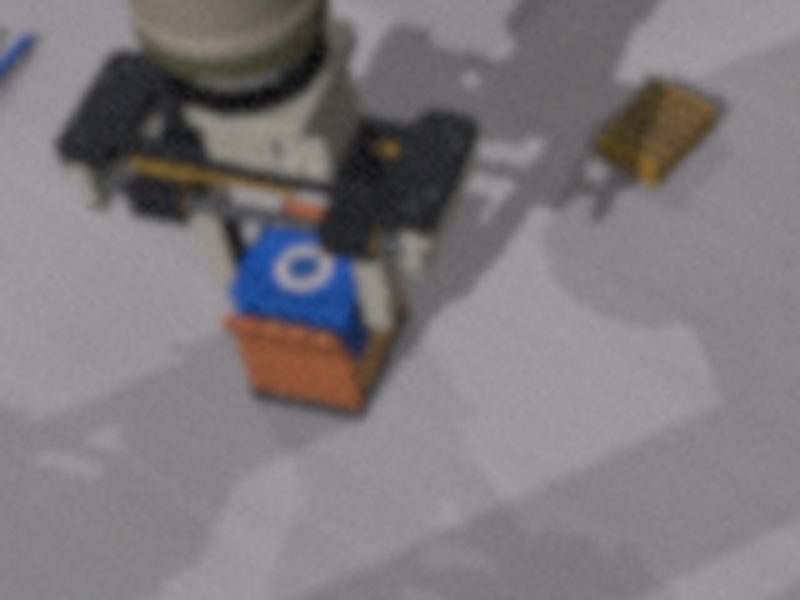

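View pics/w9.png

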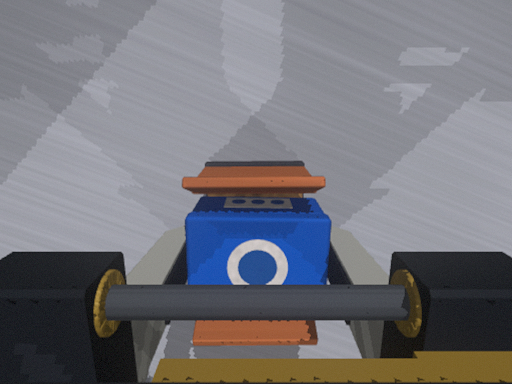

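Emit:
carry_out(
  motion=[0.001,0.006,-0.002,-0.2,0,-0.1,-1,0,0.006,0,0,0,0,-1,0,0.005,0,0,0,0,-1,0,0.004,0,0,0,0,-1,0,0.002,0,0,0,0,-1],
)

```text
t: 19.65
tool_pos: [0.5818, -0.2612, 0.0407]
orientation: [-0.38, 2.014, -2.017]
force: [0.3, -0.2, -2.9]
opening: 0.0661
```

```bash
python3 - <<'E'
from h import *
tgt(.581,-.2615,.038,.375-np.pi/2)
E
```

```text
t 19.65 pos [ 0.5818 -0.2612  0.0407] open 0.0661 F [ 0.3 -0.2 -2.9]
dworld [-0.0008 -0.0003 -0.0027] turn tool deg [-0.11 -0.02 -0.11] shift now-tool mm [0.9 2.7 0. ] shift aligned-tool [0.9 2.7 0. ]
```

Emit:
carry_out(
  motion=[0,0.002,0,0,0,0,-1,0,0.001,0,0,0,0,-1,0,0.001,0,0,0,0,-1,0,0,0,0,0,0,-1,0,0,0,0,0,0,-1],
)

```text
t: 20.15
tool_pos: [0.5829, -0.2617, 0.0394]
orientation: [-0.378, 2.012, -2.018]
force: [0.4, 0.7, -3.1]
opening: 0.0663
```

Emit:
carry_out(
  motion=[0,0.002,0,0,0,0,-1,0,0.002,0,0,0,0,-1,0,0.001,0,0,0,0,-1,0,0,0,0,0,0,-1,0,0,0,0,0,0,-1],
)

```text
t: 20.65
tool_pos: [0.5842, -0.2622, 0.0391]
orientation: [-0.376, 2.01, -2.018]
force: [-1.0, 0.7, 0.1]
opening: 0.0654
```

Emit:
carry_out(
  motion=[0.003,0.001,0,0,0,0,-1,0,0.001,0,0,0,0,-1,0,0,0,0,0,0,0,0,0,0,0,0,0,0.5,0,0,0,0,0,0,1],
)

```text
t: 21.15
tool_pos: [0.5829, -0.2637, 0.039]
orientation: [-0.372, 2.007, -2.018]
force: [-0.0, -0.3, 0.8]
opening: 0.0739
```

Emit:
carry_out(
  motion=[0,0,0,0,0,0,1,0,-0.005,0,0,0,0,1,0,-0.02,0,0,0,0,1,0,-0.03,0,0,0,0,1,0,-0.04,0,0,0,0,1],
)

```text
t: 21.65
tool_pos: [0.5772, -0.261, 0.1283]
orientation: [-0.385, 2.021, -2.014]
force: [0.8, 0.4, -0.4]
opening: 0.0927
```

```bash
python3 - <<'E'
from h import *
tgt(.533,.069,.17,-.39)
print(robot.read_state()["q"].round(2))
im=imaging.read_camera("wrist"); cv2.imwrite("pics/w10.png",im)
E
```

```text
t 21.65 pos [ 0.5772 -0.261   0.1283] open 0.0927 F [ 0.8  0.4 -0.4]
dworld [-0.0442  0.33    0.0417] turn tool deg [ 2.400e-01 -4.618e+01 -2.000e-02] shift now-tool mm [ -79.7  -40.5 -323.4] shift aligned-tool [-288.4  -41.7 -166.3]
[-0.51  0.29  1.5   0.    1.35  0.69]
```

View pics/w10.png

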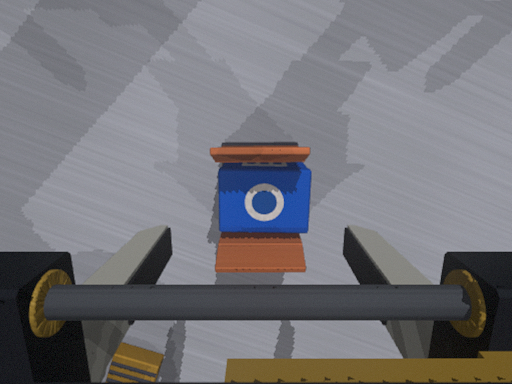

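```bash
python3 - <<'E'
from h import *
plan(.533,.069,.18,-.39,10)
E
```

```text
t 21.7 pos [ 0.5811 -0.2631  0.1379] open 0.0931 F [ 3.6 -1.1  5. ]
dworld [-0.0481  0.3321  0.0421] turn tool deg [ -0.42 -46.17  -0.22] shift now-tool mm [ -77.1  -43.3 -326.4] shift aligned-tool [-288.9  -42.1 -170.8]
[-0.008 -0.004 -0.033] [-0.04 -4.62 -0.02]
[-0.01  -0.004 -0.032] [-0.04 -4.62 -0.02]
[-0.013 -0.004 -0.031] [-0.04 -4.62 -0.02]
[-0.015 -0.004 -0.03 ] [-0.04 -4.62 -0.02]
[-0.018 -0.004 -0.029] [-0.04 -4.62 -0.02]
[-0.02  -0.004 -0.027] [-0.04 -4.62 -0.02]
[-0.022 -0.004 -0.025] [-0.04 -4.62 -0.02]
[-0.024 -0.004 -0.023] [-0.04 -4.62 -0.02]
[-0.026 -0.004 -0.021] [-0.04 -4.62 -0.02]
[-0.027 -0.004 -0.019] [-0.04 -4.62 -0.02]
```

Emit:
carry_out(
  motion=[-0.008,-0.02,-0.033,0,-4.6,0,1,-0.01,-0.01,-0.032,0,-4.6,0,1,-0.013,-0.006,-0.031,0,-4.6,0,1,-0.015,-0.004,-0.03,0,-4.6,0,1,-0.018,-0.004,-0.029,0,-4.6,0,1],
)

```text
t: 22.2
tool_pos: [0.5583, -0.0967, 0.1888]
orientation: [-0.712, 1.743, -1.77]
force: [0.6, 0.8, -0.4]
opening: 0.0928
```

Emit:
carry_out(
  motion=[-0.02,-0.002,-0.027,0,-4.6,0,1,-0.022,0,-0.025,0,-4.6,0,1,-0.024,0,-0.023,0,-4.6,0,1,-0.026,0,-0.021,0,-4.6,0,1,-0.027,0,-0.019,0,-4.6,0,1],
)

```text
t: 22.7
tool_pos: [0.5339, 0.0745, 0.193]
orientation: [-0.993, 1.452, -1.491]
force: [0.4, -1.1, 0.5]
opening: 0.093
```

Emit:
carry_out(
  motion=[0,0,0,0,0,0,1,0,0,0,0,0,0,1,0,0,0,0,0,0,1,0,0,0,0,0,0,1,0,0,0,0,0,0,1],
)

```text
t: 23.2
tool_pos: [0.5341, 0.0763, 0.1943]
orientation: [-0.993, 1.449, -1.489]
force: [-0.3, -0.4, 0.2]
opening: 0.0929
```

```bash
cat >> h.py <<'E'
def meas(thing,zb,p0,names,save=None):
    for n in names:
        m=imaging.camera_model(n); im=imaging.read_camera(n); o=models.outline_of(n,thing)
        if save: cv2.imwrite(f"pics/{save}_{n}.png",im)
        for q in o[:3]:
            f=fitbox({n:q["pixels"].astype(float)},zb,p0,{n:m}); print(thing,n,round(q["confidence"],2),q["pixel"],q["pixels"].sum(),f[0].round(4),round(f[1],3))
E
python3 - <<'E'
from h import *
meas("red_box_mid",0,[.533,.069,-.39],["wrist","scene"],"f")
meas("yellow_box_mid",.008,[.553,.2055,-.375],["wrist","scene"])
meas("blue_box_mid",.008,[.581,-.2615,.375],["top","scene"],"f")
tgt(.533,.069,.03,-.39)
E
```

```text
red_box_mid wrist 0.77 [251.9, 188.9] 3633 [ 0.5304  0.0669 -0.3764] 0.053
red_box_mid scene 0.93 [291.2, 214.7] 669 [ 0.5336  0.0683 -0.4634] 0.117
yellow_box_mid wrist 0.86 [217.0, 38.0] 4567 [ 0.5557  0.207  -0.4166] 0.018
yellow_box_mid scene 0.88 [335.1, 251.9] 684 [ 0.5564  0.2054 -0.4073] 0.267
blue_box_mid top 0.75 [389.6, 173.9] 767 [ 0.583  -0.265   0.3387] 0.067
blue_box_mid scene 0.63 [176.3, 161.3] 414 [ 0.5768 -0.2679  0.7811] 0.616
t 23.8 pos [0.5339 0.0773 0.1942] open 0.093 F [ 0.4  0.7 -0.2]
dworld [-0.0009 -0.0083 -0.1642] turn tool deg [-1.69  1.45 -0.19] shift now-tool mm [  8.5 164.2  -2.7] shift aligned-tool [  8.  164.2   2.3]
```

View pics/f_wrist.png

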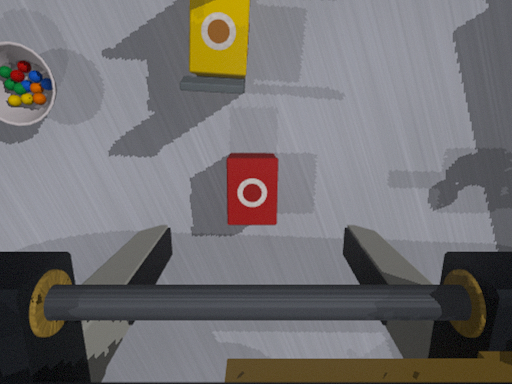

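View pics/f_top.png

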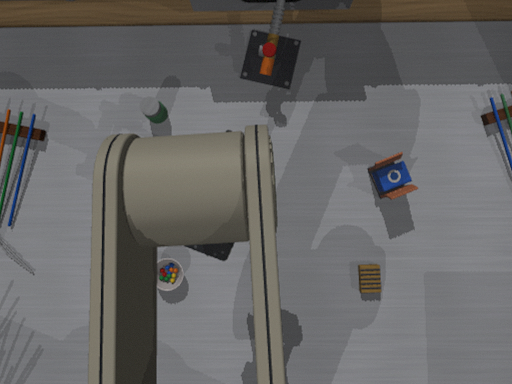

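```bash
python3 - <<'E'
from h import *
tgt(.531,.0672,.028,-.38)
E
```

```text
t 23.8 pos [0.5339 0.0773 0.1942] open 0.093 F [ 0.4  0.7 -0.2]
dworld [-0.0029 -0.0101 -0.1662] turn tool deg [-1.69  0.88 -0.19] shift now-tool mm [ 10.9 166.2  -4. ] shift aligned-tool [ 10.4 166.2   1.1]
```

Emit:
carry_out(
  motion=[0.004,0.03,-0.001,-1.6,0.9,-0.2,1,0.003,0.04,0,0,0,0,1,0.002,0.04,0,0,0,0,1,0,0.025,0,0,0,0,1,0,0.01,0,0,0,0,1],
)

```text
t: 24.3
tool_pos: [0.5346, 0.0692, 0.0491]
orientation: [-0.996, 1.476, -1.487]
force: [-0.9, 0.0, 0.8]
opening: 0.0933
```

```bash
python3 - <<'E'
from h import *
tgt(.531,.0672,.028,-.38)
E
```

```text
t 24.3 pos [0.5346 0.0692 0.0491] open 0.0933 F [-0.9  0.   0.8]
dworld [-0.0036 -0.002  -0.0211] turn tool deg [-0.54 -0.01 -0.21] shift now-tool mm [ 3.3 21.1 -2.8] shift aligned-tool [ 3.2 21.1 -2.6]
```

Emit:
carry_out(
  motion=[0.003,0.009,-0.002,-0.5,0,-0.2,1,0.001,0.008,-0.001,0,0,0,1,0,0.003,0,0,0,0,1,0,0,0,0,0,0,1,0,0,0,0,0,0,1],
)

```text
t: 24.8
tool_pos: [0.5317, 0.0666, 0.0301]
orientation: [-1.003, 1.482, -1.484]
force: [0.8, 0.5, 0.7]
opening: 0.0929
```

```bash
python3 - <<'E'
from h import *
tgt(.531,.0672,.028,-.38)
E
```

```text
t 24.8 pos [0.5317 0.0666 0.0301] open 0.0929 F [0.8 0.5 0.7]
dworld [-0.0007  0.0006 -0.0021] turn tool deg [-0.13  0.01 -0.05] shift now-tool mm [-0.3  2.1 -0.9] shift aligned-tool [-0.3  2.1 -0.9]
```

Emit:
carry_out(
  motion=[0,0.001,0,0,0,0,0.2,0,0,0,0,0,0,-1,0,0,0,0,0,0,-1,0,0,0,0,0,0,-1,0,0,0,0,0,0,-1],
)

```text
t: 25.3
tool_pos: [0.5339, 0.0668, 0.0317]
orientation: [-0.999, 1.478, -1.485]
force: [0.5, -1.0, -0.2]
opening: 0.0578
```

Emit:
carry_out(
  motion=[0,0,0,0,0,0,-1,0,-0.004,0,0,0,0,-1,0,-0.02,0,0,0,0,-1,0,-0.035,0,0,0,0,-1,0,-0.035,0,0,0,0,-1],
)

```text
t: 25.8
tool_pos: [0.5271, 0.0666, 0.121]
orientation: [-1.013, 1.489, -1.481]
force: [0.6, 0.2, -1.5]
opening: 0.0479
```

Emit:
carry_out(
  motion=[0,-0.035,0,0,0,0,-1,0,-0.03,0,0,0,0,-1,0,-0.01,0,0,0,0,-1,0,0,0,0,0,0,-1,0,0,0,0,0,0,-1],
)

```text
t: 26.3
tool_pos: [0.5289, 0.0666, 0.2026]
orientation: [-1.007, 1.485, -1.483]
force: [-0.1, 1.0, -1.9]
opening: 0.0479
```

```bash
python3 - <<'E'
from h import *
tgt(.555,.2055,.19,-.40)
meas("yellow_box_mid",.008,[.555,.2055,-.375],["wrist","scene"],"g")
E
```

```text
t 26.3 pos [0.5289 0.0666 0.2026] open 0.0479 F [-0.1  1.  -1.9]
dworld [ 0.0261  0.1389 -0.0126] turn tool deg [0.12 1.15 0.07] shift now-tool mm [-138.7   12.5  -27.3] shift aligned-tool [-138.1   12.6  -30.1]
yellow_box_mid wrist 0.7 [225.0, 31.6] 3802 [ 0.5554  0.2079 -0.4331] 0.021
yellow_box_mid scene 0.66 [331.5, 250.3] 707 [ 0.5558  0.2048 -0.4203] 0.225
```

View pics/g_wrist.png

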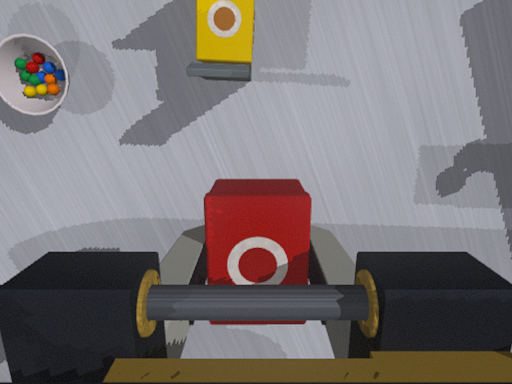

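Emit:
carry_out(
  motion=[-0.025,0,-0.005,0,1.1,0,-1,-0.035,0,-0.007,0,0,0,-1,-0.035,0.004,-0.007,0,0,0,-1,-0.025,0.004,-0.006,0,0,0,-1,-0.012,0.004,-0.004,0,0,0,-1],
)

```text
t: 27.0
tool_pos: [0.551, 0.201, 0.1829]
orientation: [-1.003, 1.508, -1.5]
force: [-0.9, 0.4, -1.6]
opening: 0.0477
```

Emit:
carry_out(
  motion=[0,0,0,0,0,0,-1,0,0,0,0,0,0,-1,0,0,0,0,0,0,-1,0,0,0,0,0,0,-1,0,0,0,0,0,0,-1],
)

```text
t: 27.5
tool_pos: [0.5494, 0.1983, 0.1801]
orientation: [-1.008, 1.51, -1.501]
force: [-0.2, 0.4, -1.8]
opening: 0.0479
```

```bash
python3 - <<'E'
from h import *
tgt(.5555,.2063,.15,-.40)
m=imaging.camera_model("wrist"); im=imaging.read_camera("wrist")
for q in proj("wrist",pose([.5555,.2063,-.41],boxc(.008)),m): cv2.circle(im,tuple(int(v) for v in q.round()),2,(0,255,0),-1)
cv2.imwrite("pics/h_wrist.png",im)
n="scene"; im=imaging.read_camera(n)
for q in proj(n,pose([.5555,.2063,-.41],boxc(.008))): cv2.circle(im,tuple(int(v) for v in q.round()),1,(0,255,0),-1)
cv2.imwrite("pics/h_scene.png",cv2.resize(im[170:290,270:430],None,fx=5,fy=5,interpolation=cv2.INTER_CUBIC))
E
```

```text
t 27.5 pos [0.5494 0.1983 0.1801] open 0.0479 F [-0.2  0.4 -1.8]
dworld [ 0.0061  0.008  -0.0301] turn tool deg [ 0.81 -0.29  0.68] shift now-tool mm [-10.1  30.    2.9] shift aligned-tool [-9.7 30.1  2.5]
```

View pics/h_wrist.png

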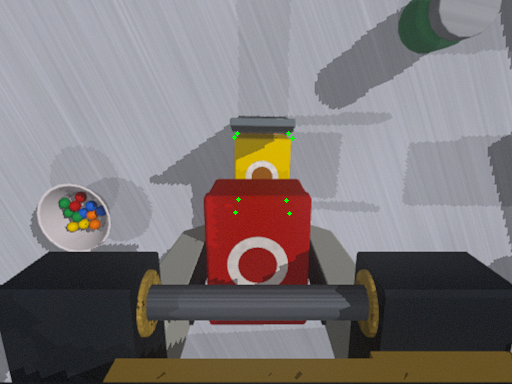

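View pics/h_scene.png

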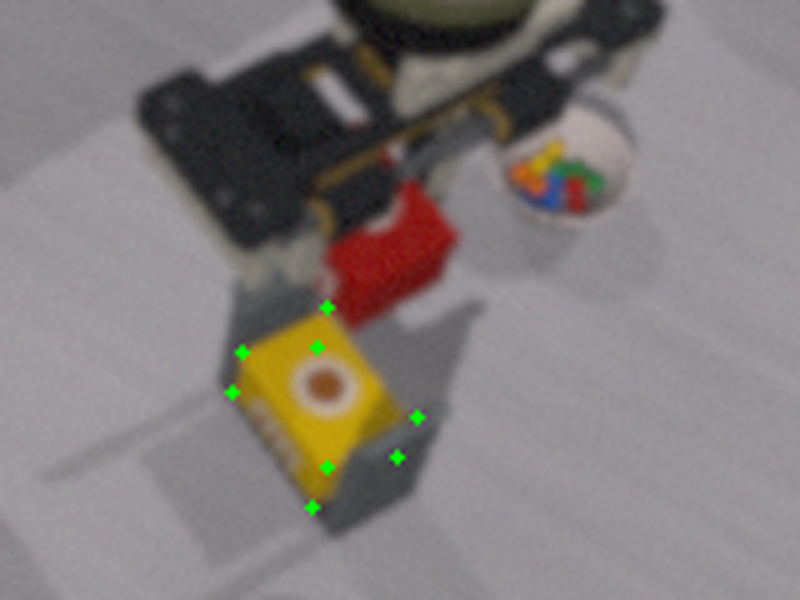

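Emit:
carry_out(
  motion=[-0.005,0.008,0.002,0.8,-0.2,0.6,-1,-0.003,0.008,0,0,0,0,-1,-0.001,0.006,0,0,0,0,-1,0,0.004,0,0,0,0,-1,0,0,0,0,0,0,-1],
)

```text
t: 28.1
tool_pos: [0.5553, 0.2053, 0.1537]
orientation: [-0.991, 1.499, -1.5]
force: [0.1, -0.1, -2.5]
opening: 0.0477
```

```bash
python3 - <<'E'
from h import *
tgt(.555,.2052,.13,-.40)
E
```

```text
t 28.1 pos [0.5553 0.2053 0.1537] open 0.0477 F [ 0.1 -0.1 -2.5]
dworld [-0.0003 -0.0001 -0.0237] turn tool deg [-0.04 -0.17  0.04] shift now-tool mm [ 0.2 23.7 -0.3] shift aligned-tool [ 0.2 23.7 -0.2]
```

Spot on. Descend with slowing steps.

Emit:
carry_out(
  motion=[0,0.012,0,0,0,0,-1,0,0.012,0,0,0,0,-1,0,0.012,0,0,0,0,-1,0,0.008,0,0,0,0,-1,0,0.004,0,0,0,0,-1],
)

```text
t: 28.6
tool_pos: [0.5552, 0.205, 0.1015]
orientation: [-0.991, 1.499, -1.501]
force: [-0.1, 0.1, -2.9]
opening: 0.0476
```

```bash
python3 - <<'E'
from h import *
tgt(.555,.2052,.079,-.40)
im=imaging.read_camera("scene"); cv2.imwrite("pics/s11.png",cv2.resize(im[170:290,270:430],None,fx=5,fy=5,interpolation=cv2.INTER_CUBIC))
im=imaging.read_camera("wrist"); cv2.imwrite("pics/w11.png",im)
E
```

```text
t 28.6 pos [0.5552 0.205  0.1015] open 0.0476 F [-0.1  0.1 -2.9]
dworld [-0.0002  0.0002 -0.0225] turn tool deg [-0.03 -0.17  0.06] shift now-tool mm [-0.1 22.5 -0.2] shift aligned-tool [-0.1 22.5 -0.2]
```

View pics/s11.png

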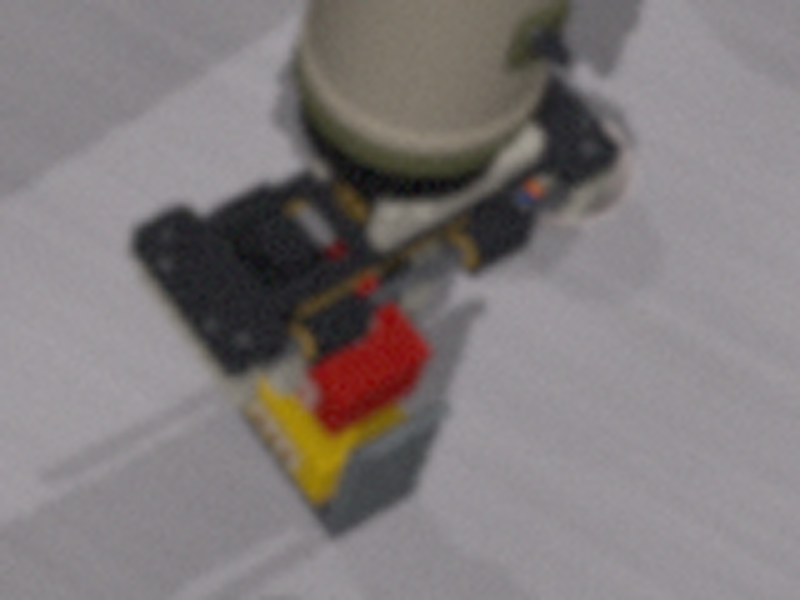

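View pics/w11.png

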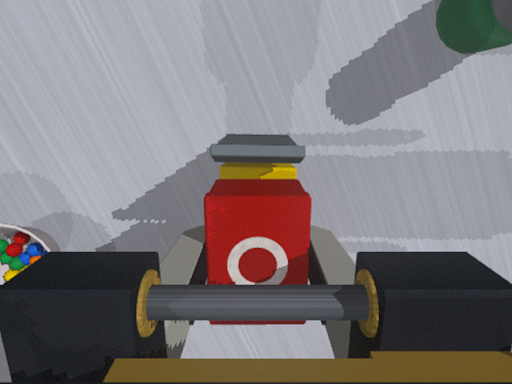

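Emit:
carry_out(
  motion=[0,0.005,0,0,0,0,-1,0,0.005,0,0,0,0,-1,0,0.004,0,0,0,0,-1,0,0.003,0,0,0,0,-1,0,0.001,0,0,0,0,-1],
)

```text
t: 29.2
tool_pos: [0.5563, 0.2054, 0.084]
orientation: [-0.989, 1.497, -1.501]
force: [-0.2, 0.3, -1.1]
opening: 0.0479
```

Emit:
carry_out(
  motion=[0,0.002,0,0,0,0,-1,0,0.001,0,0,0,0,-1,0,0.001,0,0,0,0,-1,0,0,0,0,0,0,-1,0,0,0,0,0,0,-1],
)

```text
t: 29.7
tool_pos: [0.5567, 0.2055, 0.0802]
orientation: [-0.988, 1.497, -1.501]
force: [-0.2, 0.1, -1.7]
opening: 0.048
```

Emit:
carry_out(
  motion=[0,0.002,0,0,0,0,-1,0,0.001,0,0,0,0,-1,0,0.001,0,0,0,0,-1,0,0,0,0,0,0,-1,0,0,0,0,0,0,-1],
)

```text
t: 30.2
tool_pos: [0.5578, 0.2058, 0.08]
orientation: [-0.986, 1.496, -1.501]
force: [0.7, -0.0, -1.6]
opening: 0.0478
```

Emit:
carry_out(
  motion=[0,0.003,-0.002,0,0,0,-1,0,0.002,0,0,0,0,-1,0,0.002,0,0,0,0,-1,0,0.001,0,0,0,0,-1,0,0,0,0,0,0,-1],
)

```text
t: 30.7
tool_pos: [0.5591, 0.2064, 0.08]
orientation: [-0.98, 1.491, -1.503]
force: [-0.3, -0.7, -1.3]
opening: 0.0479
```

```bash
python3 - <<'E'
from h import *
tgt(.555,.2052,.079,-.40)
for n in ("scene","scene"):
    im=imaging.read_camera(n); print(robot.read_state()["force"].round(1))
cv2.imwrite("pics/s12.png",cv2.resize(im[210:290,310:400],None,fx=8,fy=7,interpolation=cv2.INTER_CUBIC))
im=imaging.read_camera("wrist"); cv2.imwrite("pics/w12.png",im)
E
```

```text
t 30.7 pos [0.5591 0.2064 0.08  ] open 0.0479 F [-0.3 -0.7 -1.3]
dworld [-0.0041 -0.0012 -0.001 ] turn tool deg [-0.63 -0.17 -0.29] shift now-tool mm [ 2.7  1.  -3.4] shift aligned-tool [ 2.7  1.  -3.4]
[ 0.4 -0.1  0. ]
[-0.9 -1.1  1.8]
```

View pics/s12.png

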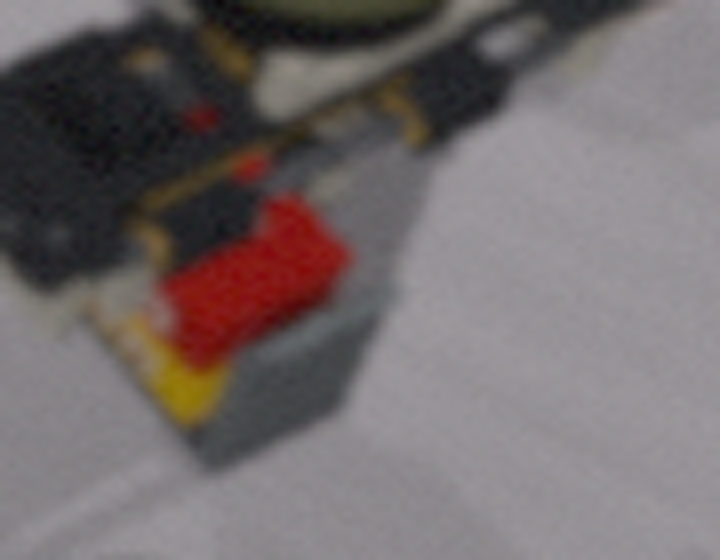

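View pics/w12.png

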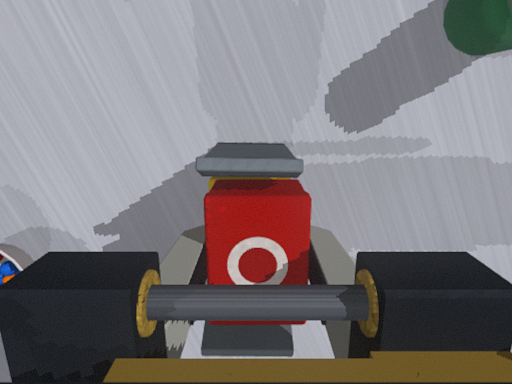

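Emit:
carry_out(
  motion=[0.002,-0.004,-0.003,-0.6,-0.1,-0.3,-1,0.001,-0.002,-0.002,0,0,0,-1,0,0,0,0,0,0,-1,0,0,0,0,0,0,-1,0,0,0,0,0,0,-1],
)

```text
t: 31.35
tool_pos: [0.552, 0.2053, 0.0848]
orientation: [-0.995, 1.499, -1.498]
force: [0.8, 0.1, -2.3]
opening: 0.0478
```

```bash
python3 - <<'E'
from h import *
tgt(.5545,.2052,.080,-.40)
im=imaging.read_camera("wrist"); cv2.imwrite("pics/w13.png",im)
E
```

```text
t 31.35 pos [0.552  0.2053 0.0848] open 0.0478 F [ 0.8  0.1 -2.3]
dworld [ 0.0025 -0.0001 -0.0048] turn tool deg [ 0.11 -0.06  0.1 ] shift now-tool mm [-0.9  4.8  2.4] shift aligned-tool [-0.8  4.8  2.4]
```

View pics/w13.png

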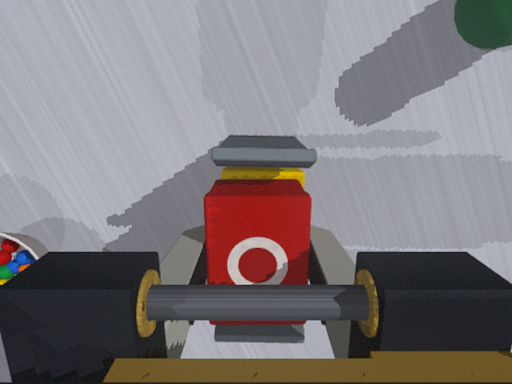

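Emit:
carry_out(
  motion=[-0.001,0.002,0.001,0.1,0,0.1,-1,0,0.002,0,0,0,0,-1,0,0.002,0,0,0,0,-1,0,0.001,0,0,0,0,-1,0,0,0,0,0,0,-1],
)

```text
t: 31.9
tool_pos: [0.5539, 0.2061, 0.08]
orientation: [-0.991, 1.498, -1.498]
force: [-0.5, -0.8, -2.0]
opening: 0.0477
```

```bash
python3 - <<'E'
from h import *
tgt(.555,.2052,.080,-.40)
im=imaging.read_camera("wrist"); cv2.imwrite("pics/w14.png",im)
E
```

```text
t 31.9 pos [0.5539 0.2061 0.08  ] open 0.0477 F [-0.5 -0.8 -2. ]
dworld [ 0.0011 -0.0009 -0.    ] turn tool deg [-0.02 -0.05 -0.03] shift now-tool mm [0.4 0.  1.4] shift aligned-tool [0.4 0.  1.4]
```

View pics/w14.png

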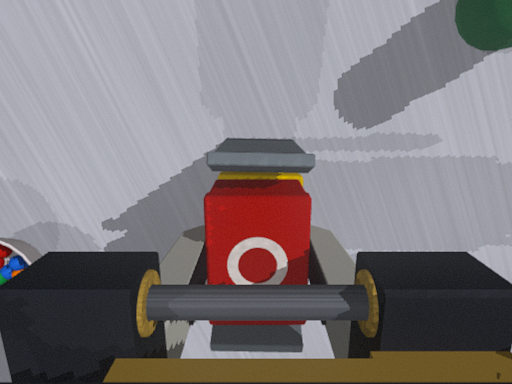

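Emit:
carry_out(
  motion=[0,0.002,0.001,0,0,0,-1,0,0.001,0,0,0,0,-1,0,0,0,0,0,0,-1,0,0,0,0,0,0,0.1,0,0,0,0,0,0,0.3],
)

```text
t: 32.45
tool_pos: [0.5552, 0.2064, 0.0797]
orientation: [-0.991, 1.498, -1.497]
force: [0.0, 0.0, 0.0]
opening: 0.0551
```

Emit:
carry_out(
  motion=[0,0,0,0,0,0,0.6,0,0,0,0,0,0,1,0,-0.005,0,0,0,0,1,0,-0.02,0,0,0,0,1,0,-0.03,0,0,0,0,1],
)

```text
t: 32.95
tool_pos: [0.5515, 0.2052, 0.1304]
orientation: [-1.001, 1.503, -1.497]
force: [-0.2, 0.5, 0.6]
opening: 0.0916
```

Emit:
carry_out(
  motion=[0,-0.04,0,0,0,0,1,0,-0.03,0,0,0,0,1,0,0,0,0,0,0,1,0,0,0,0,0,0,1,0,0,0,0,0,0,1],
)

```text
t: 33.45
tool_pos: [0.5539, 0.2058, 0.2087]
orientation: [-0.993, 1.499, -1.497]
force: [0.2, -0.5, -0.2]
opening: 0.0932
```

```bash
python3 - <<'E'
from h import *
meas("red_box_mid",.048,[.555,.205,-.4],["wrist","scene"],"k")
meas("yellow_box_mid",.008,[.555,.205,-.4],["wrist","scene"])
print(robot.read_state()["t"])
E
```

```text
red_box_mid wrist 0.85 [255.1, 187.9] 4567 [ 0.5547  0.2055 -0.3882] 0.048
red_box_mid scene 0.58 [336.6, 240.6] 875 [ 0.5565  0.2051 -0.4067] 0.067
red_box_mid scene 0.29 [383.1, 203.0] 496 [-0.9893  0.1591 -0.3214] 1.0
yellow_box_mid wrist 0.6 [257.4, 146.6] 174 [ 0.555   0.205  -0.4002] 20.311
yellow_box_mid scene 0.64 [326.1, 254.8] 180 [ 0.5693  0.1963 -1.1928] 3.305
33.85
```

View pics/k_wrist.png

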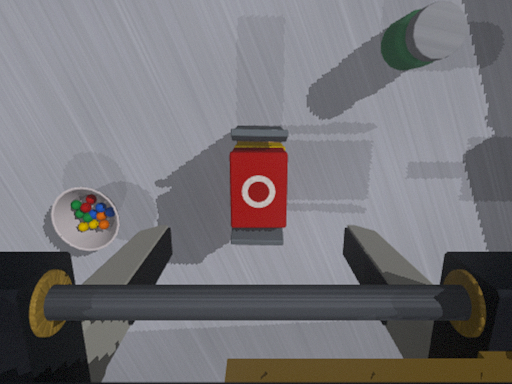

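```bash
python3 - <<'E'
from h import *
meas("blue_box_mid",.008,[.581,-.2615,.375],["top"],"k")
im=imaging.read_camera("scene"); a=cv2.resize(im[200:280,300:380],None,fx=5,fy=5,interpolation=cv2.INTER_CUBIC); b=cv2.resize(im[125:205,130:210],None,fx=5,fy=5,interpolation=cv2.INTER_CUBIC)
t=cv2.resize(imaging.read_camera("top")[145:210,360:425],(400,400),interpolation=cv2.INTER_CUBIC)
cv2.imwrite("pics/l.png",cv2.resize(np.hstack([a,b,t]),(798,266)))
cv2.imwrite("pics/l2.png",np.hstack([b,t]));cv2.imwrite("pics/l1.png",a)
for n in("top","scene"):
    for t,z in(("jar",.07),("dish",.02),("press",.018)):
        for o in outl(n,t)[:1]: print(n,t,o["pixel"],ray(n,o["pixel"],z)[0].round(3))
E
```

```text
blue_box_mid top 0.74 [390.7, 174.5] 783 [ 0.5828 -0.2658  0.3735] 0.058
top jar [152.4, 111.9] [0.722 0.259 0.07 ]
top dish [171.4, 269.0] [0.379 0.226 0.02 ]
top press [369.3, 279.5] [ 0.354 -0.213  0.018]
scene jar [314.5, 330.6] [0.748 0.271 0.07 ]
scene dish [340.6, 257.0] [0.556 0.226 0.02 ]
scene press [241.5, 125.1] [ 0.36  -0.21   0.018]
```

View pics/l1.png

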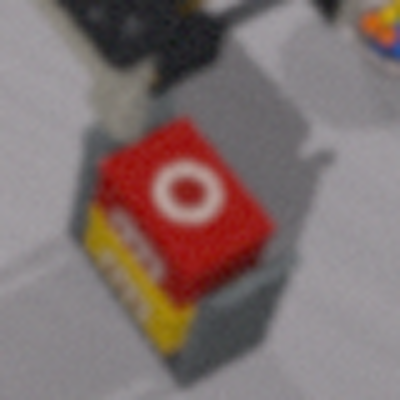

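View pics/l2.png

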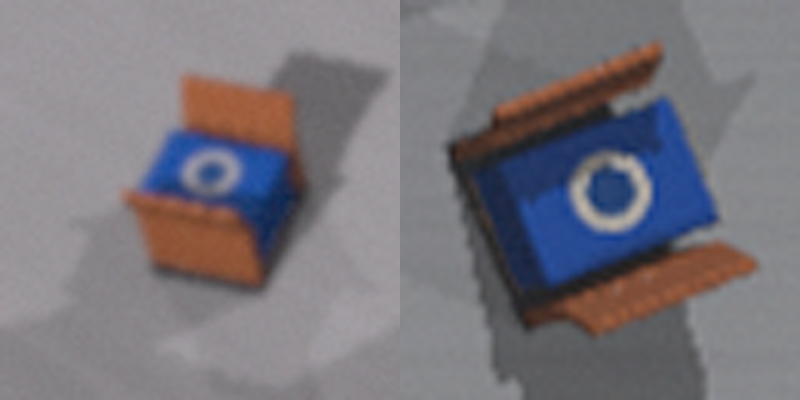

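```bash
python3 - <<'E'
from h import *
print(robot.read_state()["t"],robot.read_state()["dq"].round(3)); print(robot.close_job())
E
```

```text
34.35 [-0.001  0.     0.001  0.002  0.001 -0.   ]
the job is handed in; nothing more can be done
None
```

I finished the job and handed it in at about 34 s of the 72 s allowed. Blue is in the copper bay and red is back on yellow in the dock. No verdict came back.

**What I did:**
1. I lifted red off by its long sides and set it on the bench.
2. I took blue out of the dock by its long sides, set it on the bench and regripped it by its short ends.
3. I lowered blue into the bay until the wrist force showed contact, then released it.
4. I restacked red on yellow. On the first lowering it had drifted about 4 mm, so I lifted it a few millimetres, re-centred it and lowered it again.

**Last checks:**

| Item | Measured (m; yaw in rad) | Compared with | Result |
|---|---|---|---|
| Blue in bay | (0.583, -0.266), yaw 0.374 | bay centre about (0.581, -0.262), yaw 0.375 | about 4 mm off along the channel; up to about 6 mm judging by the cork strip showing at one end |
| Red on yellow | (0.555–0.5565, 0.205), yaw about -0.40 | yellow about (0.555, 0.206), yaw about -0.41 | within about 2 mm |
| Jar, dish, press | network positions within about 15 mm of the start | part-hidden by the arm in places | no contact seen |

**Failed or weak checks:**
- **Yellow:** once red covered it, its outline fits were useless. Its position is from before the restack, when it fitted between the cheeks. I did not fit the dock's centre separately.
- **Blue:** the scene-camera fit failed because the bay's sides hide it, so the blue figures rest on the top camera.
- **Dish:** the last scene-camera detection was false, landing on the stack. The top and wrist pictures still showed the dish in place.
- **Heights and seating:** these were judged from contact and the pictures, not measured directly.

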